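# Set up the fold-up inspection lamp and switch it on by feel

## Task

Set the fold-up inspection lamp ready for work: lift its light bar until the stand snaps fully open, then feel for the flip switch hidden under the front lip of the light bar and flip it up so that it stays on. Do not force the switch, and leave the things on and around its base where they are.

Things in the scene. Friction and masses are not known exactly. Their poses are not given: they have to be found in the camera images.
- inspection_lamp: grey weighted base plate of the fold-up lamp, 160 mm wide (y), 22 mm high, black rubber mat on top; it does not move. Origin: on the table under the mat. +x points from the lamp's front to its pivots at the back, so the lip faces -x (within 0.5 rad of facing the robot); z up. Base reaches from x = -165 to +110 mm.
- lamp_pivot (a point): axis, along the base's y, of the pair of aluminium arms on the base (axes as the base's). The arms are 170 mm long; folded they point to -x, 0.09 rad above level, and swing up and back, carrying the white light bar. A second link keeps the bar level, so it only shifts: 102 mm back and 141 mm up along the arc.
- lamp_stand (a joint): angle of the sprung folding stand in rad: 0 folded, 1.08 fully open at its stop. Over-centre spring: lifting the bar takes about 6 N at first; dead centre is near 0.6 rad; past it the stand snaps open by itself and stays; short of it, it falls shut.
- lamp_grip (a point): grip point of the black grip tab standing on the light bar; moves with it, axes parallel to the base's. Tab 15 mm (x) by 42 mm (y); its top is 11 mm above this point, the bar's top 24 mm below it.
- lamp_lip (a point): middle of the bottom of the light bar's front lip, at its foremost edge; moves with the bar, axes parallel to the base's. Bar 90 mm deep (x), 206 mm long (y), its top 18 mm above this point. Folded, there is no room to reach under the lip; open, shut fingers leaning 35 to 50 deg (pointing down and to +x) can reach the switch.
- lamp_switch (a joint): black flip paddle hidden under the lip: 0 off (hangs down), 0.44 rad on (up). 26 mm wide, hinged on a black 32 mm pod clipped to a rail: centre anywhere up to 45 mm left or right of the lip's middle (find by touch; stays put under 20 N). Its round tip is 4 to 10 mm behind the lip's edge; its bottom hangs 19 mm below the lip when off, 10 when on. About 6 N upward takes it over centre half way.
- loupe: black eye loupe, 31 mm across, 28 mm high, standing on the right part of the base's mat; origin under its centre; leave alone
- fixture_block: aluminium block with three bores, 34 x 62 x 26 mm, on the left part of the mat; origin under its centre; leave alone
- tin_flux: flat yellow tin, 46 x 63 x 21 mm, left of the lamp; origin under its centre; leave alone
- spool_solder: grey spool of wire, 56 mm across, 34 mm high, left behind the lamp; origin under its centre; leave alone
- multimeter: orange and black multimeter, 151 x 77 x 51 mm, right of the lamp; origin under its centre; leave alone

How it is judged:
By the outcome, as a careful person would: the job done as asked, in the order asked, and still so for the second after the job is handed in, with the robot touching nothing.
It also fails if it takes over 67 s, if anything falls off the work surface, if the arm or the gripper's body presses on something with over 40 N, if the wrist force passes 120 N, or if a joint passes its speed limit or range.

## Robot

A 7-joint arm with a two-finger parallel gripper is mounted at the origin on a cart in front of the work surface, level with it; the furniture and walls round the work are solid. World frame = base frame: x ahead of the robot, y to its left, z up, the work surface at z = 0. Lengths are in m, angles in rad, forces in N, time in s.
With the tool pointing down it reaches from about 0.425 to 0.95 m from the base axis. Payload 4.7 kg.
Tool frame: the origin (TCP) lies midway between the tips of the shut fingers; the grasp point (between the pads) lies grip_depth behind it (grip_depth is the distance from the TCP to the grasp point, in m); z points along the fingers, y is the line along which they close (so a half turn about z gives the same grasp; the last joint's range is limited). The gripper opens to 87 mm and grips with 3 to 60 N. Pads are 19 mm wide; open, the fingers measure 117 mm over their backs; the gripper's body (75 mm by 190 mm) begins 51 mm behind the grasp point.
Start: joints at [-1.346, 0.469, -0.049, 1.532, 0.024, 1.141, -0.082], TCP at [0.169, 0.653, 0.198] pointing down, gripper open.
Joint ranges: [-2.59, 2.59], [-0.33, 1.99], [-1.39, 1.29], [0.1, 2.45], [-1.04, 4.18], [0.21, 1.99], [-2.66, 2.66]. Speed limits (rad/s): [2.57, 2.57, 3.14, 3.14, 3.14, 3.14, 3.14].

## Interface

Orientations are given as a rotation vector (axis times angle).
In Python, from workcell import * gives the robot as it stands.
- The arm moves only by the shell command python3 -m handwheel 'ROWS' [OPENING] [FORCE]. ROWS is text: rows parted by semicolons, each of 4 numbers parted by spaces: the shift along the tool's x, y, z in m, then the turn about the tool's z in rad. A call has 1 to 5 rows; each row shifts and turns the commanded pose from where the row before left it, along the tool's axes as they then stand; what a row does not reach is not made up. A row lasts 1/10 s, in which the tool goes at most 50 mm and 8.59 degrees, less where a joint would pass 70% of its speed; a pose out of reach is approached as far as the arm can. A call with a gripper value outside its range is refused whole. OPENING is the opening, from 0 (shut) to 1 (fully open), set as the call begins (- or left out, the last holds). The fingers move at their own pace and stop on an object; FORCE is the grip in N (left out, the last holds). Time passes only in rows, so rows that do not move let the fingers close. It gives the time, the measured TCP pose, the force, the opening and the grip force at its end, in the units of the state.
- get_state(): the state, without advancing time (a new reading comes with each control period).
- grab_frame(name): name is "scene" or "side" or "wrist"; returns the picture (480x640x3 uint8, red, green, blue); there is no depth.
- get_calibration(name): a dict with "vertical_fov" (degrees; the focal length in pixels is half the picture's height over the tangent of half this angle, whatever the lens; pixels are square), "cx", "cy" (the principal point, pixels), "position" and "orientation" of the camera in the world. Camera axes: x right, y down, z forward; pixel columns grow to the right and rows downward; lengths in m; the calibration is good to about 2 mm. The wrist camera is an equidistant fisheye: a pixel r from the principal point sees the ray r / f radians off the axis. A picture is of the moment at which its call begins: read the wrist's pose just before it. get_calibration takes no time and is no camera call; for the wrist camera it gives the pose at the moment of the call.
- close_job(): hands the job in; it is judged then, once.
The state is a dict: "time": time; "qpos": joint angles; "dq": joint speeds; "joint_torque": joint torques, N m; "position": TCP position; "eef_rot": TCP orientation; "force": force on the tool from outside, world axes, zero at the start; "wrist_torque": the same for the moment, N m; "finger_gap": finger opening in m; "gripper_force": force on a finger pad.
Only numpy, scipy, OpenCV 4.12 (cv2) and the standard library are available. Lean on these libraries where they do the work, as an engineer would, in place of code of your own. Each camera call takes 0.05 s, during which the arm holds its last target. There are 200 camera calls.

## Working session

There is one attempt and no reset: what is moved stays moved. The work goes in short steps, Python scripts to look and compute and a shell command to move; the robot and the scene stay as the last step left them, time stands still between calls to the robot, and variables do not carry over. Pictures are saved under pics/ and viewed, at most 10 in all, crops included, and the job is handed in when it is done.

```bash
ls; mkdir -p pics; python3 - <<'E'
from workcell import *
import cv2
s=get_state();print(s['time'],s['position'],s['eef_rot'],s['force'],s['finger_gap'])
for n in ("scene","side"):
    im=grab_frame(n);cv2.imwrite(f"pics/{n}0.png",im[:,:,::-1]);print(n,get_calibration(n))
E
```

```text
pics
0.0 [0.16932348 0.65276819 0.19649169] [-3.97475305e-01 -3.11620097e+00  2.99788852e-03] [ 0.2008251  -0.19929371  0.63068543] 0.08676276692205671
scene {'vertical_fov': 45.552334745370814, 'cx': 317.18018545964765, 'cy': 234.25303913889067, 'position': array([ 0.22698755, -0.19433509,  0.63941595]), 'orientation': array([-2.23883323,  0.60211021, -0.25996156])}
side {'vertical_fov': 50.73642374359548, 'cx': 320.45118928568564, 'cy': 234.32294890496598, 'position': array([ 0.43126818, -0.43180736,  0.45792114]), 'orientation': array([-2.00736146,  0.10792104, -0.10086018])}
```

View pics/scene0.png

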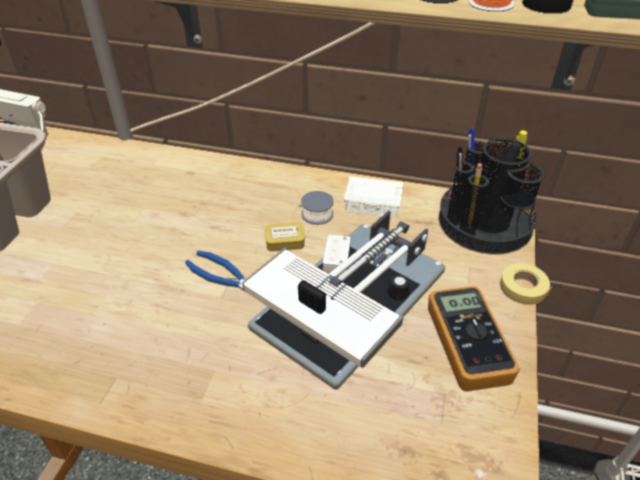

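View pics/side0.png

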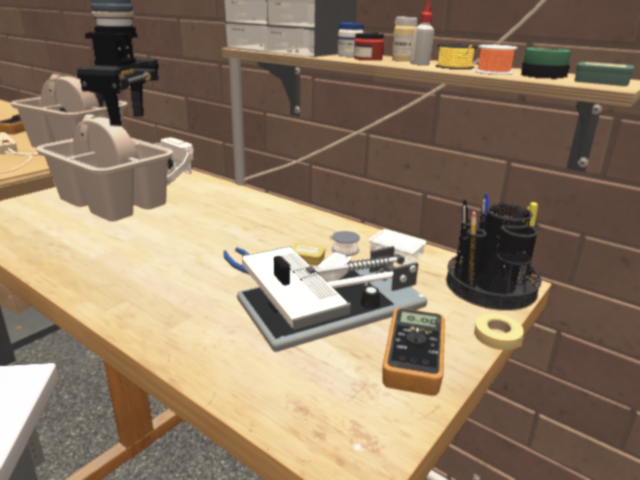

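The scene picture shows the lamp with the grip tab near (312,296), base front corners at about (250,325) and (340,378), and back right near (443,268). In the side picture the tab is near (282,270). I'll enlarge both.

```bash
python3 - <<'E'
import cv2,numpy as np
a=cv2.imread("pics/scene0.png")[205:385,235:455]; b=cv2.imread("pics/side0.png")[230:345,230:435]
cv2.imwrite("pics/c1.png",cv2.resize(a,None,fx=3.3,fy=3.3,interpolation=cv2.INTER_CUBIC))
cv2.imwrite("pics/c2.png",cv2.resize(b,None,fx=3.8,fy=3.8,interpolation=cv2.INTER_CUBIC))
E
```

```text
(no output)
```

View pics/c1.png

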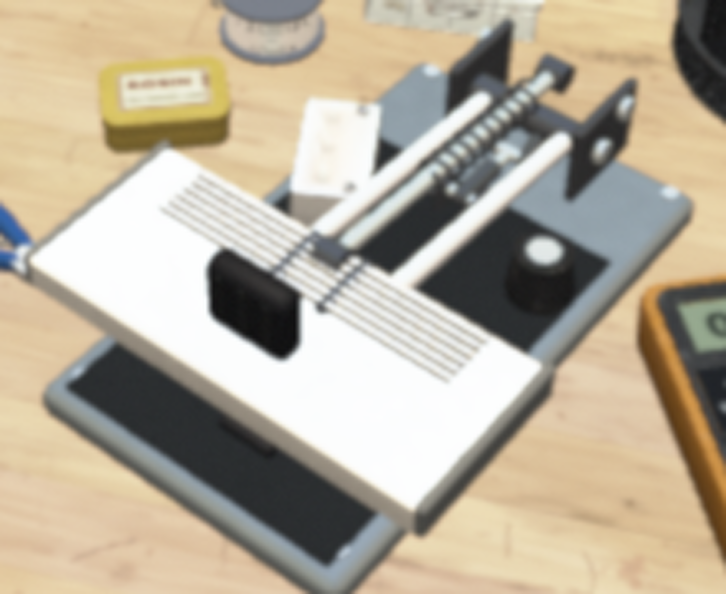

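View pics/c2.png

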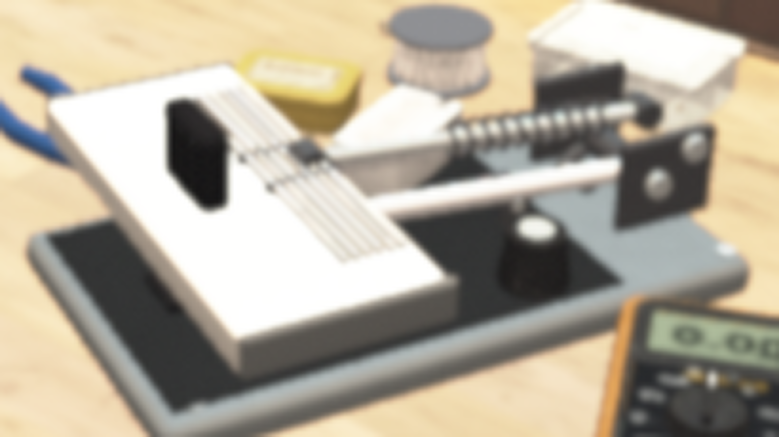

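The crops show the bar's four top corners, the base corners, the tab, and a dark bit under the lip at about (248,437) in the scene crop and (165,295) in the side crop, which may be the switch. I'll triangulate these and fit the model.

```bash
cat > h.py <<'E'
from workcell import *
import numpy as np
from scipy.spatial.transform import Rotation as R
from scipy.optimize import least_squares
def cam(n):
    c=get_calibration(n);f=240/np.tan(np.radians(c['vertical_fov'])/2)
    return c['position'],R.from_rotvec(c['orientation']),f,c['cx'],c['cy']
def proj(n,P):
    p,r,f,cx,cy=cam(n);q=r.inv().apply(np.atleast_2d(P)-p)
    return np.c_[cx+f*q[:,0]/q[:,2],cy+f*q[:,1]/q[:,2]]
def tri(a,b):
    g=lambda P:np.r_[(proj("scene",P)-a)[0],(proj("side",P)-b)[0]]
    s=least_squares(g,[.6,0,.05]);return s.x,s.fun
E
python3 - <<'E'
from h import *
np.set_printoptions(precision=4,suppress=True)
S=lambda u,v:np.array([235+u/3.3,205+v/3.3]);D=lambda u,v:np.array([230+u/3.8,230+v/3.8])
pts={'barFL':((28,262),(50,98)),'barFR':((416,512),(238,343)),'barBL':((165,147),(230,66)),'barBR':((552,368),(455,282)),
'baseFL':((46,393),(30,240)),'baseFR':((335,592),(165,432)),'baseBR':((690,203),(745,264)),
'tabL':((226,252),(182,100)),'tabR':((288,283),(212,140)),'sw':((248,437),(165,295)),
'loupe':((545,250),(537,230))}
o={}
for k,(a,b) in pts.items():
    x,r=tri(S(*a),D(*b));o[k]=x;print(k,x,r)
# bar fit: x,y,z,yaw
bm=np.array([[-45,103],[-45,-103],[45,103],[45,-103]])/1e3
def model(p):
    c,s=np.cos(p[3]),np.sin(p[3]);M=np.array([[c,-s],[s,c]])
    bar=np.c_[bm@M.T+p[:2],[p[2]]*4]
    base=np.c_[(np.array([[-165,80],[-165,-80],[110,-80]])/1e3)@M.T+p[4:6],[.020]*3]
    return np.r_[bar,base]
ks=['barFL','barFR','barBL','barBR','baseFL','baseFR','baseBR']
g=lambda p:np.r_[(proj("scene",model(p))-[S(*pts[k][0]) for k in ks]).ravel(),(proj("side",model(p))-[D(*pts[k][1]) for k in ks]).ravel()]
s=least_squares(g,[.6,0,.08,-.4,.62,0],loss='soft_l1');p=s.x;print(p,np.sqrt(np.mean(s.fun**2)),s.fun.round(1))
c,sn=np.cos(p[3]),np.sin(p[3]);M=np.array([[c,sn],[-sn,c]])
print('bar centre in lamp',M@(p[:2]-p[4:6]))
for k in o: print(k,'lamp',M@(o[k][:2]-p[4:6]),'bar',M@(o[k][:2]-p[:2]),o[k][2])
E
```

```text
barFL [0.4033 0.3192 0.068 ] [ 0.1124 -0.1706 -0.1934  0.1545]
barFR [0.4736 0.1362 0.0641] [-0.6707  1.0176  1.0637 -0.8497]
barBL [0.4852 0.3555 0.0633] [-0.2686  0.3982  0.4364 -0.3689]
barBR [0.5563 0.1653 0.0657] [-0.4623  0.6822  0.6881 -0.5881]
baseFL [0.3943 0.2952 0.0125] [-0.4256  0.6549  0.7333 -0.5657]
baseFR [0.4472 0.1478 0.0179] [-0.488   0.7521  0.7926 -0.6093]
baseBR [0.6991 0.2446 0.0155] [-0.382   0.5469  0.5248 -0.4825]
tabL [0.4602 0.2541 0.1007] [-0.7778  1.1618  1.2722 -1.0553]
tabR [0.4726 0.2294 0.0973] [-1.5845  2.3655  2.5561 -2.1233]
sw [0.4502 0.22   0.0302] [-0.4516  0.6879  0.7396 -0.5851]
loupe [0.6038 0.2323 0.0455] [-0.6061  0.8827  0.8848 -0.7805]
[0.4801 0.2474 0.063  0.3582 0.5723 0.2764] 1.9408281201761954 [-3.2 -1.3  0.   2.  -1.  -1.3 -0.   0.7 -3.4 -0.6  0.3  2.8  4.2 -0.7
 -0.9  0.4  1.4  0.2  0.8 -1.3  1.8  0.5 -2.3 -3.8 -0.1  0.1  4.2 -1.4]
bar centre in lamp [-0.0966  0.0052]
barFL lamp [-0.1432  0.0994] bar [-0.0467  0.0942] 0.06796846736866981
barFR lamp [-0.1415 -0.0967] bar [-0.045  -0.1019] 0.06405230563794204
barBL lamp [-0.0538  0.1047] bar [0.0427 0.0995] 0.06327795907511309
barBR lamp [-0.0539 -0.0984] bar [ 0.0427 -0.1036] 0.06572741724714169
baseFL lamp [-0.1601  0.0801] bar [-0.0635  0.0749] 0.01253190868172638
baseFR lamp [-0.1622 -0.0766] bar [-0.0657 -0.0817] 0.017942658361518135
baseBR lamp [ 0.1076 -0.0742] bar [ 0.2042 -0.0794] 0.015524320482392807
tabL lamp [-0.1127  0.0184] bar [-0.0162  0.0133] 0.10073301729025913
tabR lamp [-0.1098 -0.0091] bar [-0.0133 -0.0142] 0.09726598434246127
sw lamp [-0.1341 -0.01  ] bar [-0.0376 -0.0151] 0.030231352790430953
loupe lamp [ 0.014  -0.0523] bar [ 0.1106 -0.0575] 0.04547400207587746
```

```bash
python3 -m handwheel '0 0 -.03 0; -.0357 -.0293 0 0; -.0357 -.0293 0 0; -.0357 -.0293 0 0; -.0357 -.0293 0 0'
python3 -m handwheel '-.0357 -.0293 0 0; -.0357 -.0293 0 0; -.0357 -.0293 0 0; -.0357 -.0293 0 0; -.0357 -.0293 0 0'
python3 -m handwheel '-.0357 -.0293 0 0; -.0357 -.0293 0 0; 0 0 0 .136; 0 0 0 .136; 0 0 0 .136'
python3 -m handwheel '0 0 0 .136; 0 0 0 .136; 0 0 0 .136; 0 0 0 .136; 0 0 0 0'
python3 - <<'E'
from h import *
import cv2
s=get_state();print(s['time'],s['position'],s['qpos'].round(3));print(R.from_rotvec(s['eef_rot']).as_matrix().round(3))
c=get_calibration("wrist");print(c);cv2.imwrite("pics/w1.png",grab_frame("wrist")[:,:,::-1])
E
```

```text
time: 0.6
position: [0.279, 0.5022, 0.2271]
eef_rot: [-0.397, -3.116, 0.001]
force: [0.8, 0.1, 0.2]
finger_gap: 0.0871
gripper_force: 0.0
time: 1.1
position: [0.4148, 0.3156, 0.2273]
eef_rot: [-0.397, -3.116, 0.0]
force: [1.0, 0.7, -0.3]
finger_gap: 0.0868
gripper_force: 0.0
time: 1.6
position: [0.4686, 0.2421, 0.2271]
eef_rot: [-1.031, -2.967, 0.001]
force: [1.0, -0.7, 0.2]
finger_gap: 0.087
gripper_force: 0.0
time: 2.1
position: [0.4683, 0.2427, 0.2272]
eef_rot: [-1.781, -2.588, 0.001]
force: [-1.0, 0.2, 0.4]
finger_gap: 0.0869
gripper_force: 0.0
2.1 [0.46832446 0.24273355 0.22717268] [-0.815  0.2    0.302  1.859 -0.066  1.093 -0.123]
[[-0.357  0.934 -0.001]
 [ 0.934  0.357 -0.   ]
 [-0.    -0.001 -1.   ]]
{'vertical_fov': 65.70646984690485, 'cx': 317.3795628466595, 'cy': 240.79964629899027, 'position': array([0.44166117, 0.30905988, 0.41396344]), 'orientation': array([2.82830794, 0.5227191 , 0.06891827])}
```

View pics/w1.png

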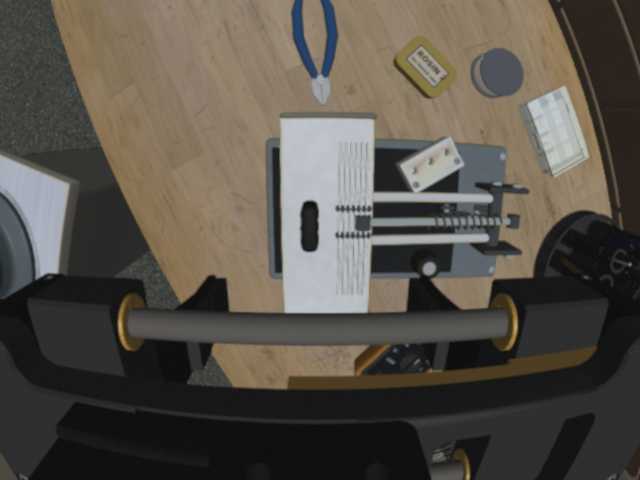

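The tab is at about (310,226) in the wrist picture, with the bar's front edge at column 282 and its left end at row 116. The pod isn't visible. The yaw looks aligned with the lamp. I'll turn these pixels into positions.

```bash
cat >> h.py <<'E'
def wray(u,v,z,c=None):
    c=c or get_calibration("wrist");f=240/np.tan(np.radians(c['vertical_fov'])/2)
    d=np.array([u-c['cx'],v-c['cy']]);r=np.hypot(*d);t=r/f
    ray=np.r_[np.sin(t)*d/max(r,1e-9),np.cos(t)]
    w=R.from_rotvec(c['orientation']).apply(ray);return c['position']+w*(z-c['position'][2])/w[2]
E
python3 - <<'E'
from h import *
for n,u,v,z in (('tabN',310.5,202,.1),('tabS',310,250,.1),('tab',310.3,226,.1),('barFL',281,117,.065),('barBL',375,117,.065),('barFm',283.5,240,.065),('barBm',372,240,.065),('baseFL',268,141,.022),('baseFR',270,277,.022),('baseBL',507,148,.022),('baseBR',503,276,.022)):
    print(n,wray(u,v,z).round(4))
E
```

```text
tabN [0.4544 0.2582 0.1   ]
tabS [0.4692 0.218  0.1   ]
tab [0.4617 0.2384 0.1   ]
barFL [0.4014 0.3181 0.065 ]
barBL [0.4827 0.35   0.065 ]
barFm [0.4445 0.208  0.065 ]
barBm [0.5254 0.2392 0.065 ]
baseFL [0.3926 0.2907 0.022 ]
baseFR [0.4451 0.149  0.022 ]
baseBL [0.6422 0.3884 0.022 ]
baseBR [0.7097 0.2485 0.022 ]
```

```bash
python3 -m handwheel '-.0017 -.006 .039 0; 0 0 .039 0; 0 0 .039 0; 0 0 .027 0; 0 0 .011 0' 0.6
python3 -m handwheel '0 0 0 0; 0 0 0 0; 0 0 0 0; 0 0 0 0; 0 0 0 0' 0 8
```

```text
time: 2.65
position: [0.4618, 0.2381, 0.0699]
eef_rot: [-1.777, -2.588, 0.007]
force: [-1.0, -0.2, -0.5]
finger_gap: 0.0566
gripper_force: 0.0
time: 3.15
position: [0.4642, 0.2395, 0.0735]
eef_rot: [1.781, 2.587, 0.003]
force: [0.2, 0.4, -0.4]
finger_gap: 0.0199
gripper_force: 0.0
```

```bash
python3 -m handwheel '0 0 0 0; 0 0 0 0' 0 8
python3 -m handwheel '0 0 0 0; 0 0 0 0' 0 35
```

```text
time: 3.35
position: [0.4623, 0.2387, 0.0729]
eef_rot: [-1.78, -2.586, 0.003]
force: [-3.3, -1.9, 5.5]
finger_gap: 0.0147
gripper_force: 8.0
time: 3.55
position: [0.4623, 0.2387, 0.0729]
eef_rot: [-1.78, -2.586, 0.003]
force: [-4.1, -1.0, 6.2]
finger_gap: 0.0143
gripper_force: 35.0
```

```bash
python3 -m handwheel '0 .003 -.0202 0; 0 .0054 -.0196 0; 0 .0078 -.0189 0; 0 0 0 0'
```

```text
time: 3.95
position: [0.4777, 0.2446, 0.1325]
eef_rot: [-1.78, -2.586, 0.003]
force: [-4.8, -1.4, -1.6]
finger_gap: 0.0141
gripper_force: 35.0
```

```bash
python3 -m handwheel '0 .010 -.0178 0; 0 .012 -.0165 0; 0 .0139 -.0149 0; 0 0 0 0'
python3 -m handwheel '0 .0156 -.0131 0; 0 .0170 -.0112 0; 0 .0183 -.0091 0; 0 0 0 0; 0 0 0 0'
```

```text
time: 4.35
position: [0.5135, 0.2582, 0.1835]
eef_rot: [1.782, 2.587, 0.003]
force: [-6.0, -2.2, 8.2]
finger_gap: 0.0145
gripper_force: 35.0
time: 4.85
position: [0.5586, 0.2753, 0.2146]
eef_rot: [-1.78, -2.586, 0.004]
force: [-5.9, -3.2, 7.4]
finger_gap: 0.0147
gripper_force: 35.0
```

```bash
python3 -m handwheel '0 0 0 0; 0 0 0 0; 0 0 0 0; 0 0 0 0' 0.7 10
python3 -m handwheel '0 0 -.03 0; 0 0 -.04 0; 0 0 -.04 0; 0 0 0 0'
python3 - <<'E'
from h import *
import cv2
s=get_state();print(s['time'],s['position'],s['qpos'].round(3))
for n in("side","wrist"):cv2.imwrite(f"pics/{n}2.png",grab_frame(n)[:,:,::-1])
a=cv2.imread("pics/side2.png")[120:350,200:440];b=cv2.imread("pics/wrist2.png")
cv2.imwrite("pics/m2.png",np.hstack([cv2.resize(a,(417,400)),cv2.resize(b,(383,287)).copy() if 0 else cv2.copyMakeBorder(cv2.resize(b,(383,287)),0,113,0,0,cv2.BORDER_CONSTANT)]))
E
```

```text
time: 5.25
position: [0.5601, 0.276, 0.2137]
eef_rot: [1.781, 2.588, 0.001]
force: [1.0, -0.1, -0.0]
finger_gap: 0.0385
gripper_force: 0.0
time: 5.65
position: [0.563, 0.2769, 0.3304]
eef_rot: [1.779, 2.583, 0.017]
force: [1.0, -0.5, 0.4]
finger_gap: 0.0599
gripper_force: 0.0
5.65 [0.56298674 0.27693256 0.33035253] [-0.766  0.306  0.325  1.492 -0.1    1.348 -0.07 ]
```

View pics/m2.png

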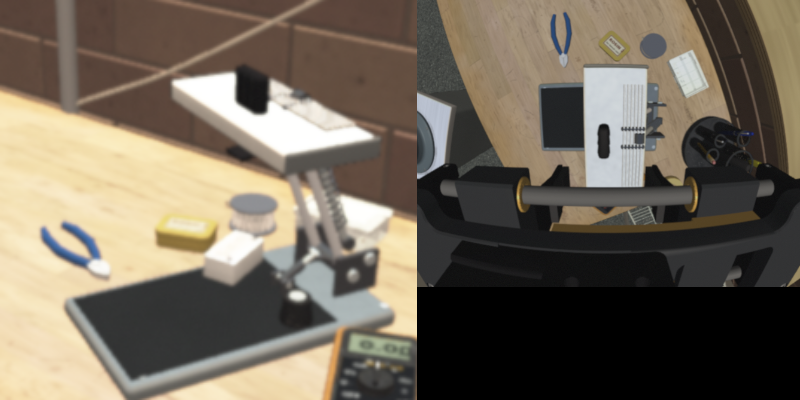

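The stand is open and staying open. The side view shows the paddle as the dark patch under the lip, at about (338,208) in full-image pixels. A row can't command tilt, so I'll raise the arm in free space until joint 6 nears its limit and see whether the tool leans.

```bash
python3 -m handwheel '0 -.03 -.03 0; 0 -.03 -.03 0; 0 -.03 -.03 0; 0 0 -.045 0; 0 0 -.045 0' 0
python3 -m handwheel '0 0 -.045 0; 0 0 -.045 0; 0 0 -.045 0; 0 0 -.045 0;0 0 0 0'
python3 - <<'E'
from h import *
s=get_state();print(s['qpos'].round(3));print(R.from_rotvec(s['eef_rot']).as_matrix().round(3)[:,2])
from h import *
# lamp open model from grip: TCP at release (.5601,.276)
ex=np.array([np.cos(.365),np.sin(.365)]);ey=np.array([-ex[1],ex[0]])
p,r,f,cx,cy=cam("side")
for z in(.165,.17,.175):
    d=r.apply([(338.1-cx)/f,(208-cy)/f,1]);P=p+d*(z-p[2])/d[2];q=P[:2]-[.5601,.276];print(P,q@ex,q@ey)
E
```

```text
time: 6.25
position: [0.4742, 0.2431, 0.5036]
eef_rot: [-1.779, -2.587, 0.005]
force: [0.5, 0.4, -0.4]
finger_gap: 0.0286
gripper_force: 0.0
time: 6.75
position: [0.472, 0.2414, 0.6525]
eef_rot: [1.77, 2.569, 0.061]
force: [-0.1, -0.2, -0.4]
finger_gap: 0.0008
gripper_force: 0.0
[-0.883  0.171  0.447  0.955 -0.082  1.986 -0.114]
[ 0.04   0.02  -0.999]
[0.55273292 0.28081666 0.165     ] -0.005162466300208157 0.00712902826235593
[0.55065958 0.26865256 0.17      ] -0.011441182473784334 -0.003493664979947744
[0.54858625 0.25648847 0.175     ] -0.01771989864736043 -0.014116358222251211
```

Joint 6 has saturated and the tool is starting to lean outward, so I'll keep pushing.

```bash
python3 -m handwheel '0 0 -.045 0; 0 0 -.045 0; 0 0 -.045 0;0 0 0 0'
python3 -c "
from h import *
s=get_state();print(s['qpos'].round(3));print(R.from_rotvec(s['eef_rot']).as_matrix().round(3)[:,2])"
python3 -m handwheel '0 .04 0 0; 0 .04 0 0;0 0 0 0'
python3 -c "
from h import *
s=get_state();print(s['qpos'].round(3));print(R.from_rotvec(s['eef_rot']).as_matrix().round(3)[:,2])"
```

```text
time: 7.15
position: [0.4557, 0.2329, 0.7018]
eef_rot: [1.739, 2.526, 0.199]
force: [-0.4, 0.1, -0.5]
finger_gap: 0.0006
gripper_force: 0.0
[-1.039  0.115  0.601  0.913 -0.077  1.986 -0.116]
[ 0.129  0.068 -0.989]
time: 7.45
position: [0.5315, 0.2622, 0.6881]
eef_rot: [1.738, 2.521, 0.206]
force: [0.3, 0.8, -0.6]
finger_gap: 0.0002
gripper_force: 0.0
[-0.731  0.266  0.336  0.751 -0.104  1.983 -0.099]
[ 0.136  0.069 -0.988]
```

```bash
python3 -m handwheel '-.04 0 -.03 0; -.04 .005 -.03 0; 0 .007 -.045 0;0 .007 -.045 0; 0 .007 -.045 0'
python3 -c "
from h import *
s=get_state();print(s['qpos'].round(3));print(R.from_rotvec(s['eef_rot']).as_matrix().round(3))"
python3 -m handwheel '0 .01 -.045 0;0 .01 -.045 0; 0 .01 -.045 0;0 0 0 0'
python3 -c "
from h import *
s=get_state();print(s['qpos'].round(3));print(R.from_rotvec(s['eef_rot']).as_matrix().round(3))"
```

```text
time: 7.95
position: [0.5211, 0.173, 0.7719]
eef_rot: [1.674, 2.431, 0.398]
force: [-0.8, 0.1, -0.4]
finger_gap: 0.0006
gripper_force: 0.0
[-0.628  0.169  0.358  0.684 -0.11   1.986  0.021]
[[-0.359  0.89   0.281]
 [ 0.933  0.337  0.126]
 [ 0.017  0.308 -0.951]]
time: 8.35
position: [0.4946, 0.1624, 0.8271]
eef_rot: [1.627, 2.361, 0.523]
force: [0.0, -0.5, 0.2]
finger_gap: 0.0003
gripper_force: 0.0
[-0.723  0.117  0.458  0.624 -0.112  1.986  0.018]
[[-0.359  0.852  0.38 ]
 [ 0.933  0.321  0.161]
 [ 0.015  0.413 -0.911]]
```

```bash
python3 -m handwheel '0 .02 -.045 0;0 .02 -.045 0; 0 .02 -.045 0;0 .02 -.045 0;0 .02 -.045 0'
python3 -c "
from h import *
s=get_state();print(s['qpos'].round(3));print(R.from_rotvec(s['eef_rot']).as_matrix().round(3))"
python3 -m handwheel '0 .025 -.04 0;0 .025 -.04 0; 0 .025 -.04 0;0 0 0 0'
python3 -c "
from h import *
s=get_state();print(s['qpos'].round(3));print(R.from_rotvec(s['eef_rot']).as_matrix().round(3))"
```

```text
time: 8.85
position: [0.4695, 0.1541, 0.9075]
eef_rot: [1.547, 2.24, 0.706]
force: [0.4, 0.4, -0.6]
finger_gap: 0.0008
gripper_force: 0.0
[-0.819  0.093  0.579  0.474 -0.132  1.986  0.013]
[[-0.357  0.772  0.526]
 [ 0.934  0.288  0.211]
 [ 0.011  0.567 -0.824]]
time: 9.25
position: [0.452, 0.147, 0.9548]
eef_rot: [1.496, 2.162, 0.813]
force: [0.1, 0.1, 0.2]
finger_gap: 0.0007
gripper_force: 0.0
[-0.837  0.087  0.627  0.371 -0.159  1.986  0.011]
[[-0.356  0.71   0.608]
 [ 0.934  0.263  0.24 ]
 [ 0.01   0.653 -0.757]]
```

```bash
python3 -m handwheel '0 .028 -.04 0;0 .028 -.04 0; 0 .028 -.04 0;0 .028 -.04 0;0 0 0 0'
python3 -c "
from h import *
s=get_state();print(s['qpos'].round(3));print(R.from_rotvec(s['eef_rot']).as_matrix().round(3))"
```

```text
time: 9.75
position: [0.4178, 0.1342, 1.0119]
eef_rot: [1.428, 2.059, 0.939]
force: [0.1, -0.6, 0.2]
finger_gap: 0.0006
gripper_force: 0.0
[-0.927  0.067  0.76   0.255 -0.199  1.986  0.006]
[[-0.354  0.62   0.7  ]
 [ 0.935  0.227  0.272]
 [ 0.01   0.751 -0.661]]
```

```bash
python3 -m handwheel '.004 -.0305 .033 0;.004 -.0305 .033 0;.004 -.0305 .033 0;.004 -.0305 .033 0;.004 -.0305 .033 0'
python3 -m handwheel '.004 -.0305 .033 0;.004 -.0305 .033 0;.004 -.0305 .033 0;.004 -.0305 .033 0;.004 -.0305 .033 0'
python3 -c "
from h import *
s=get_state();print(s['qpos'].round(3));print(R.from_rotvec(s['eef_rot']).as_matrix().round(3))"
```

```text
time: 10.25
position: [0.4195, 0.153, 0.8447]
eef_rot: [1.51, 2.078, 0.947]
force: [-42.5, -36.8, -20.3]
finger_gap: 0.0006
gripper_force: 0.0
time: 10.75
position: [0.4332, 0.1707, 0.7545]
eef_rot: [1.503, 2.093, 0.923]
force: [1.0, 0.0, 0.4]
finger_gap: 0.0005
gripper_force: 0.0
[-0.337 -0.333 -0.096  1.385 -0.003  1.295 -0.117]
[[-0.34   0.673  0.656]
 [ 0.939  0.203  0.279]
 [ 0.055  0.711 -0.701]]
```

```bash
python3 -m handwheel '0 0 .04 0;0 0 .04 0;-.002 -.028 .028 0;-.002 -.028 .028 0;0 0 0 0'
python3 -m handwheel '-.002 -.028 .028 0;-.002 -.028 .028 0;-.002 -.028 .028 0;-.002 -.028 .028 0;0 0 0 0'
python3 -c "
from h import *
s=get_state();print(s['qpos'].round(3));print(R.from_rotvec(s['eef_rot']).as_matrix().round(3))"
```

```text
time: 11.25
position: [0.4818, 0.1961, 0.6053]
eef_rot: [1.507, 2.118, 0.903]
force: [-0.2, -1.0, -0.8]
finger_gap: 0.0004
gripper_force: 0.0
time: 11.75
position: [0.484, 0.1978, 0.4538]
eef_rot: [1.503, 2.113, 0.912]
force: [0.3, -0.7, -1.1]
finger_gap: 0.0005
gripper_force: 0.0
[-0.224 -0.323 -0.199  2.035 -0.073  0.645 -0.065]
[[-0.348  0.681  0.644]
 [ 0.936  0.213  0.281]
 [ 0.055  0.7   -0.712]]
```

```bash
python3 -m handwheel '0 0 0 -.143;0 0 0 -.143;0 0 0 -.143;0 0 0 -.143;0 0 0 -.143'
python3 -m handwheel '0 0 0 -.143;0 0 0 -.143;0 0 0 -.143;0 0 0 -.143;0 0 0 -.143'
python3 -m handwheel '0 0 0 -.14;.032 0 .032 0;.032 0 .032 0; .032 0 .032 0;0 0 0 0'
python3 -c "
from h import *
s=get_state();print(s['qpos'].round(3));print(R.from_rotvec(s['eef_rot']).as_matrix().round(3))"
```

```text
time: 12.25
position: [0.4878, 0.2, 0.4661]
eef_rot: [0.623, 2.361, 0.639]
force: [0.3, -0.4, -0.2]
finger_gap: 0.0001
gripper_force: 0.0
time: 12.75
position: [0.4878, 0.2, 0.4661]
eef_rot: [-0.235, 2.354, 0.307]
force: [0.1, 0.5, -0.8]
finger_gap: 0.0005
gripper_force: 0.0
time: 13.25
position: [0.4827, 0.2055, 0.3211]
eef_rot: [-0.394, 2.339, 0.236]
force: [-0.7, -0.1, 0.2]
finger_gap: 0.0004
gripper_force: 0.0
[-0.409 -0.235 -0.108  2.283  0.176  0.318  1.234]
[[-0.679 -0.348  0.646]
 [-0.212  0.936  0.281]
 [-0.703  0.055 -0.709]]
```

```bash
python3 -m handwheel '.0203 .0034 .0281 0;.0203 .0034 .0281 0;.0203 .0034 .0281 0;0 0 0 0'
python3 -c "
from h import *
s=get_state();print(s['qpos'].round(3));print(R.from_rotvec(s['eef_rot']).as_matrix().round(3))
import cv2
for n in ('side','wrist'):cv2.imwrite(f'pics/{n}3.png',grab_frame(n)[:,:,::-1])
a=cv2.imread('pics/side3.png')[120:350,200:440];b=cv2.imread('pics/wrist3.png')
cv2.imwrite('pics/m3.png',np.hstack([cv2.resize(a,(417,400)),cv2.copyMakeBorder(cv2.resize(b,(383,287)),0,113,0,0,cv2.BORDER_CONSTANT)]))"
```

```text
time: 13.65
position: [0.4927, 0.2125, 0.2733]
eef_rot: [-0.382, 2.333, 0.232]
force: [0.4, 1.1, 0.7]
finger_gap: 0.0002
gripper_force: 0.0
[-0.703 -0.168  0.13   2.358  0.702  0.217  0.696]
[[-0.676 -0.339  0.654]
 [-0.204  0.939  0.276]
 [-0.708  0.054 -0.704]]
```

View pics/m3.png

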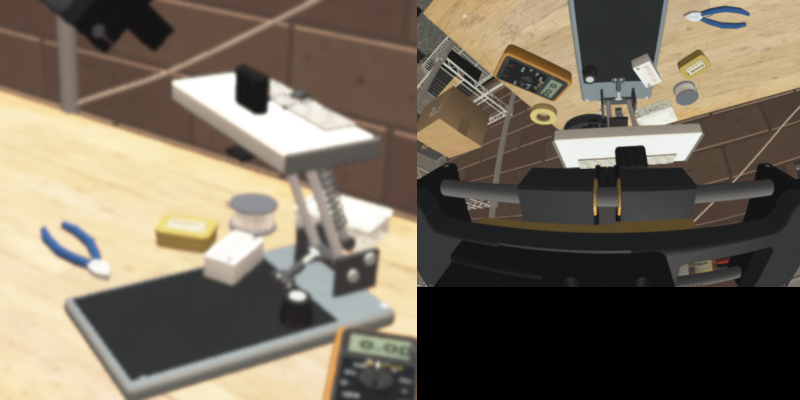

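```bash
python3 -m handwheel '.01 .002 .014 0;.01 .002 .014 0;.01 .002 .014 0;.01 .002 .014 0;0 0 0 0'
python3 -c "
from h import *
s=get_state();print(s['qpos'].round(3));print(R.from_rotvec(s['eef_rot']).as_matrix().round(3))"
python3 -m handwheel '.01 .002 .014 0;.01 .002 .014 0;.01 .002 .014 0;.01 .002 .014 0;0 0 0 0'
python3 -c "
from h import *
s=get_state();print(s['qpos'].round(3));print(R.from_rotvec(s['eef_rot']).as_matrix().round(3))"
```

```text
time: 14.25
position: [0.498, 0.223, 0.217]
eef_rot: [-0.379, 2.34, 0.228]
force: [-0.4, 1.6, -0.1]
finger_gap: 0.0004
gripper_force: 0.0
[-1.385 -0.118  0.775  2.441  1.555  0.212 -0.154]
[[-0.681 -0.336  0.651]
 [-0.204  0.94   0.272]
 [-0.703  0.052 -0.709]]
time: 14.75
position: [0.5045, 0.2367, 0.1943]
eef_rot: [-0.373, 2.36, 0.216]
force: [-0.6, -0.1, 0.4]
finger_gap: 0.0005
gripper_force: 0.0
[-1.879 -0.085  1.28   2.444  1.755  0.212 -0.359]
[[-0.695 -0.327  0.641]
 [-0.205  0.944  0.259]
 [-0.69   0.049 -0.723]]
```

```bash
python3 -m handwheel '.007 0 .0072 0;.007 0 .0072 0;.007 0 .0072 0;.007 0 .0072 0;0 0 0 0'
python3 -c "
from h import *
s=get_state();print(s['qpos'].round(3));print(R.from_rotvec(s['eef_rot']).as_matrix().round(3))"
python3 -m handwheel '.007 0 .0072 0;.007 0 .0072 0;0 0 0 0'
python3 -c "
from h import *
s=get_state();print(s['qpos'].round(3));print(R.from_rotvec(s['eef_rot']).as_matrix().round(3))"
```

```text
time: 15.25
position: [0.4976, 0.2388, 0.188]
eef_rot: [-0.373, 2.378, 0.201]
force: [-0.3, -0.4, 0.5]
finger_gap: 0.0004
gripper_force: 0.0
[-1.899 -0.067  1.287  2.446  1.682  0.211 -0.309]
[[-0.706 -0.321  0.631]
 [-0.21   0.946  0.246]
 [-0.676  0.041 -0.736]]
time: 15.55
position: [0.4943, 0.2408, 0.1856]
eef_rot: [-0.374, 2.386, 0.195]
force: [-0.5, -0.2, 0.4]
finger_gap: 0.0005
gripper_force: 0.0
[-1.907 -0.058  1.287  2.446  1.642  0.211 -0.281]
[[-0.711 -0.319  0.627]
 [-0.213  0.947  0.241]
 [-0.67   0.038 -0.741]]
```

```bash
python3 -m handwheel '-.011 -.001 .010 0;-.011 -.001 .010 0;0 0 0 0'
python3 -c "
from h import *
s=get_state();print(s['qpos'].round(3));print(R.from_rotvec(s['eef_rot']).as_matrix().round(3))"
python3 -m handwheel '.0034 0 .0037 0;.0034 0 .0037 0;0 0 0 0'
python3 -c "
from h import *
s=get_state();print(s['qpos'].round(3));print(R.from_rotvec(s['eef_rot']).as_matrix().round(3))"
```

```text
time: 15.85
position: [0.5118, 0.2441, 0.2014]
eef_rot: [-0.369, 2.383, 0.193]
force: [0.9, 0.4, 0.2]
finger_gap: 0.0007
gripper_force: 0.0
[-1.894 -0.063  1.288  2.398  1.432  0.212 -0.055]
[[-0.71  -0.316  0.63 ]
 [-0.211  0.948  0.238]
 [-0.672  0.036 -0.739]]
time: 16.15
position: [0.5048, 0.2419, 0.1945]
eef_rot: [-0.371, 2.386, 0.189]
force: [-0.2, -0.1, 0.8]
finger_gap: 0.0001
gripper_force: 0.0
[-1.898 -0.059  1.287  2.417  1.502  0.212 -0.131]
[[-0.711 -0.316  0.628]
 [-0.213  0.948  0.236]
 [-0.67   0.034 -0.742]]
```

```bash
cat > kin.py <<'E'
import numpy as np, itertools
from scipy.spatial.transform import Rotation as R
from scipy.optimize import least_squares
D=[([-1.34588684,.46935252,-.04862961,1.53354591,.02408029,1.14099426,-.08235205],[.16930625,.65283501,.19662217],[[-.968,.251,0],[.251,.968,-.002],[0,-.002,-1]]),
([-.815,.2,.302,1.859,-.066,1.093,-.123],[.46832,.24273,.22717],[[-.357,.934,-.001],[.934,.357,0],[0,-.001,-1]]),
([-.883,.171,.447,.955,-.082,1.986,-.114],[.472,.2414,.6525],R.from_rotvec([1.77,2.569,.061]).as_matrix()),
([-1.039,.115,.601,.913,-.077,1.986,-.116],[.4557,.2329,.7018],R.from_rotvec([1.739,2.526,.199]).as_matrix()),
([-.731,.266,.336,.751,-.104,1.983,-.099],[.5315,.2622,.6881],R.from_rotvec([1.738,2.521,.206]).as_matrix()),
([-.837,.087,.627,.371,-.159,1.986,.011],[.452,.147,.9548],[[-.356,.71,.608],[.934,.263,.24],[.01,.653,-.757]]),
([-.927,.067,.76,.255,-.199,1.986,.006],[.4178,.1342,1.0119],[[-.354,.62,.7],[.935,.227,.272],[.01,.751,-.661]]),
([-.224,-.323,-.199,2.035,-.073,.645,-.065],[.484,.1978,.4538],[[-.348,.681,.644],[.936,.213,.281],[.055,.7,-.712]]),
([-.409,-.235,-.108,2.283,.176,.318,1.234],[.4827,.2055,.3211],[[-.679,-.348,.646],[-.212,.936,.281],[-.703,.055,-.709]]),
([-.703,-.168,.13,2.358,.702,.217,.696],[.4927,.2125,.2733],[[-.676,-.339,.654],[-.204,.939,.276],[-.708,.054,-.704]]),
([-1.385,-.118,.775,2.441,1.555,.212,-.154],[.498,.223,.217],[[-.681,-.336,.651],[-.204,.94,.272],[-.703,.052,-.709]]),
([-1.879,-.085,1.28,2.444,1.755,.212,-.359],[.5045,.2367,.1943],[[-.695,-.327,.641],[-.205,.944,.259],[-.69,.049,-.723]]),
([-1.894,-.063,1.288,2.398,1.432,.212,-.055],[.5118,.2441,.2014],[[-.71,-.316,.63],[-.211,.948,.238],[-.672,.036,-.739]])]
AX='zyzyzyz'
def fk(q,s,p):
    off=p[:16].reshape(8,2);M=R.from_euler('z',p[16]);x=np.array([off[0,0],0,off[0,1]])
    x=np.r_[0,0,off[0,1]]
    for i in range(7):
        M=M*R.from_euler(AX[i],s[i]*q[i])
        x=x+M.apply([off[i+1,0],0,off[i+1,1]] if AX[i]=='y' else [0,off[i+1,0],0.0]) 
    return x,M*R.from_euler('z',p[17])
def fit(s,ang):
    p0=np.zeros(18);p0[[1,5,9,13]]=.24,.44,.5,.25;p0[16:]=ang
    def g(p): 
        r=[]
        for q,x,M in D:
            a,b=fk(q,s,p);r+=list((a-x)*10)+list((b.inv()*R.from_matrix(M)).as_rotvec())
        return np.r_[r,p[[2,4,6,8,10,12,14]]*.01]
    return least_squares(g,p0)
if __name__=="__main__":
    best=None
    for s in itertools.product([1,-1],repeat=4):
        S=[s[0],1,s[1],1,s[2],1,s[3]]
        for e in(0,np.pi/2,np.pi,-np.pi/2):
            f=fit(S,[0,e])
            if best is None or f.cost<best[0]: best=(f.cost,S,f.x,f.fun)
    print(best[0],best[1],best[2].round(4));f=best[3][:len(D)*6].reshape(-1,6);print(np.abs(f).max(0).round(4))
    np.savez('kin.npz',s=best[1],p=best[2])
E
time python3 kin.py
```

```text
5.9766358841281054e-05 [-1, 1, -1, 1, -1, 1, -1] [ 0.00000e+00  2.37500e-01 -2.63000e-02  1.49153e+01 -1.00000e-04
  5.54100e-01 -1.52000e-02 -4.14800e+00  0.00000e+00  4.66900e-01
 -6.00000e-04 -5.88770e+00 -1.00000e-04  3.39500e-01 -0.00000e+00
 -0.00000e+00  1.00000e-04  1.57070e+00]
[0.002  0.0051 0.0023 0.0008 0.0008 0.0013]
real	0m45.198s
user	0m45.680s
sys	0m0.072s
```

```bash
cat > ik.py <<'E'
from kin import *
k=np.load('kin.npz');S=k['s'];P=k['p']
lo=np.array([-2.59,-.33,-1.39,.1,-1.04,.21,-2.66])+.005;hi=np.array([2.59,1.99,1.29,2.45,4.18,1.99,2.66])-.005
def zdir(t,h=.365): return np.array([np.sin(t)*np.cos(h),np.sin(t)*np.sin(h),-np.cos(t)])
def ik(x,zd,q0=None,n=25,seed=0):
    rng=np.random.default_rng(seed);out=[]
    for i in range(n):
        q=rng.uniform(lo,hi) if q0 is None or i else np.clip(q0,lo,hi)
        def g(q):
            a,M=fk(q,S,P);return np.r_[(a-x)*10,M.apply([0,0,1])-zd,(q[6])*1e-4]
        f=least_squares(g,q,bounds=(lo,hi));e=np.abs(f.fun[:6]).max();out.append((e,f.x))
    return sorted(out,key=lambda o:o[0])
E
python3 - <<'E'
from ik import *
ex=np.array([.934,.357,0])
for t in (34,36,38,40,42,45,48,50):
    T=np.radians(t);z=zdir(T);up=ex*np.cos(T)+np.array([0,0,np.sin(T)])
    for nm,c in(('on',np.array([.546,.258,.176])),('pre',np.array([.546,.258,.160])-.03*ex)):
        r=ik(c-.0095*up,z,n=14);print(t,nm,round(r[0][0],4),[ (o[1].round(2)).tolist() for o in r if o[0]<.003][:3])
E
```

```text
34 on 0.0 [[0.2, 0.24, -0.88, 2.19, 1.03, 0.37, -0.0], [-0.12, 0.18, -0.51, 2.2, 0.84, 0.29, 0.0], [0.2, 0.24, -0.88, 2.19, 1.03, 0.37, 0.0]]
34 pre 0.0 [[-0.09, 0.16, -0.55, 2.28, 1.0, 0.26, -0.0], [-0.38, 0.13, -0.24, 2.29, 0.87, 0.22, 0.0], [-0.38, 0.13, -0.24, 2.29, 0.87, 0.22, -0.0]]
36 on 0.0 [[0.23, 0.25, -0.91, 2.21, 1.19, 0.36, 0.0], [0.0, 0.19, -0.65, 2.22, 1.07, 0.29, 0.0], [-0.37, 0.15, -0.23, 2.24, 0.89, 0.22, -0.0]]
36 pre 0.0 [[-0.23, 0.14, -0.4, 2.31, 1.18, 0.22, -0.0], [0.31, 0.25, -1.0, 2.29, 1.35, 0.36, -0.0], [-0.12, 0.15, -0.52, 2.3, 1.21, 0.23, -0.0]]
38 on 0.0 [[0.18, 0.23, -0.85, 2.24, 1.33, 0.33, 0.0], [-0.25, 0.16, -0.37, 2.26, 1.2, 0.22, -0.0], [-0.12, 0.17, -0.52, 2.25, 1.24, 0.24, 0.0]]
38 pre 0.0 [[-0.2, 0.15, -0.43, 2.33, 1.46, 0.22, -0.0], [-0.2, 0.15, -0.43, 2.33, 1.46, 0.22, -0.0], [-0.1, 0.16, -0.55, 2.33, 1.47, 0.24, -0.0]]
40 on 0.0 [[-0.17, 0.17, -0.46, 2.28, 1.49, 0.23, 0.0], [0.39, 0.31, -1.12, 2.26, 1.55, 0.43, 0.0], [0.05, 0.2, -0.71, 2.27, 1.5, 0.28, 0.0]]
40 pre 0.0 [[0.06, 0.18, -0.72, 2.35, 1.7, 0.28, 0.0], [-0.1, 0.16, -0.55, 2.35, 1.72,
[... 523 characters left out ...]
06, 2.39, 2.01, 0.47, -0.0], [-0.02, 0.19, -0.66, 2.41, 2.14, 0.36, -0.0], [-0.31, 0.15, -0.35, 2.42, 2.25, 0.31, 0.0]]
48 on 0.0 [[-1.67, 0.36, 1.28, 2.44, 3.81, 0.34, -0.0], [0.36, 0.33, -1.1, 2.36, 2.05, 0.52, -0.0], [-0.07, 0.2, -0.59, 2.37, 2.24, 0.37, 0.0]]
48 pre 0.0 [[-0.07, 0.2, -0.62, 2.44, 2.32, 0.43, -0.0], [-0.07, 0.2, -0.62, 2.44, 2.32, 0.43, 0.0], [0.34, 0.32, -1.09, 2.43, 2.14, 0.55, 0.0]]
50 on 0.0 [[-0.76, 0.16, 0.15, 2.43, 2.62, 0.35, 0.0], [-0.62, 0.17, -0.01, 2.42, 2.55, 0.36, 0.0], [0.34, 0.34, -1.09, 2.38, 2.15, 0.57, -0.0]]
50 pre 0.0014 [[0.52, 0.53, -1.38, 2.44, 2.08, 0.8, 2.59], [0.52, 0.53, -1.38, 2.44, 2.08, 0.8, 2.59], [0.52, 0.53, -1.38, 2.44, 2.08, 0.8, 2.59]]
```

```bash
cat > sim.py <<'E'
from ik import *
from scipy.optimize import lsq_linear
vmax=.07*np.array([2.57,2.57]+[3.14]*5)
def jac(q,T):
    a,M=fk(q,S,P);J=np.zeros((6,7))
    for i in range(7):
        d=q.copy();d[i]+=1e-5;b,N=fk(d,S,P);J[:3,i]=(b-a)/1e-5;J[3:,i]=(N*M.inv()).as_rotvec()/1e-5
    e=np.r_[T[0]-a,(T[1]*M.inv()).as_rotvec()];return J,e
def step(q,T,lam=.02,wr=.3,it=8):
    q0=q.copy();W=np.r_[1,1,1,wr,wr,wr]
    for _ in range(it):
        J,e=jac(q,T);l=np.maximum(lo,q0-vmax)-q;h=np.minimum(hi,q0+vmax)-q
        A=np.r_[J*W[:,None],lam*np.eye(7)];d=lsq_linear(A,np.r_[e*W,np.zeros(7)],(np.minimum(l,-1e-9),np.maximum(h,1e-9))).x;q=q+d
    return q
def row(q,r,**k):
    a,M=fk(q,S,P);T=(a+M.apply(r[:3]),M*R.from_rotvec([0,0,r[3]]));return step(q,T,**k)
def info(q):
    a,M=fk(q,S,P);z=M.as_matrix()[:,2];return a.round(4),q.round(2),'tilt %.1f head %.3f'%(np.degrees(np.arccos(-z[2])),np.arctan2(z[1],z[0]))
E
python3 - <<'E'
from sim import *
for lam,wr in((.02,.3),(.002,.3),(.02,1)):
    q=np.array(D[8][0]);print(lam,wr)
    for r in [(.0203,.0034,.0281,0)]*3: q=row(q,r,lam=lam,wr=wr)
    print(*info(q))
    for r in [(.01,.002,.014,0)]*4: q=row(q,r,lam=lam,wr=wr)
    print(*info(q))
    for r in [(.01,.002,.014,0)]*4: q=row(q,r,lam=lam,wr=wr)
    print(*info(q))
print('true');[print(*info(np.array(D[i][0]))) for i in(9,10,11)]
E
```

```text
0.02 0.3
[0.4898 0.2252 0.2315] [-0.69 -0.08  0.1   2.35  0.67  0.21  0.7 ] tilt 40.7 head 0.397
[0.4855 0.2395 0.1708] [-1.05  0.04  0.38  2.42  1.46  0.21 -0.17] tilt 39.9 head 0.314
[0.488  0.2488 0.1032] [-0.64  0.22 -0.06  2.44  2.15  0.31 -0.9 ] tilt 39.6 head 0.311
0.002 0.3
[0.4898 0.2252 0.2315] [-0.69 -0.08  0.1   2.35  0.67  0.21  0.7 ] tilt 40.7 head 0.397
[0.4855 0.2395 0.1709] [-1.05  0.04  0.39  2.42  1.46  0.21 -0.17] tilt 39.9 head 0.314
[0.4879 0.2486 0.1028] [-0.59  0.22 -0.12  2.44  2.15  0.32 -0.89] tilt 39.8 head 0.313
0.02 1
[0.4875 0.2217 0.2587] [-0.69 -0.14  0.1   2.36  0.68  0.21  0.7 ] tilt 43.6 head 0.411
[0.4859 0.2382 0.2049] [-1.41 -0.09  0.76  2.44  1.52  0.21 -0.16] tilt 43.4 head 0.403
[0.4883 0.259  0.188 ] [-1.94 -0.05  1.29  2.45  1.68  0.21 -0.34] tilt 42.8 head 0.394
true
[0.4925 0.2122 0.2731] [-0.7  -0.17  0.13  2.36  0.7   0.22  0.7 ] tilt 45.2 head 0.400
[0.498  0.2234 0.2171] [-1.38 -0.12  0.78  2.44  1.56  0.21 -0.15] tilt 44.9 head 0.396
[0.5044 0.2365 0.1941] [-1.88 -0.08  1.28  2.44  1.76  0.21 -0.36] tilt 43.7 head 0.383
```

```bash
cat >> sim.py <<'E'
EX=np.array([.934,.357,0]);EY=np.array([-.357,.934,0])
TAB=np.array([.5601,.276,0])
def wrow(q,dx,dy,dz,n,log=None,**k):
    for _ in range(n):
        a,M=fk(q,S,P);r=M.inv().apply(EX*dx+EY*dy+np.array([0,0,dz]))
        if log is not None: log.append(r.round(4))
        q=row(q,np.r_[r,0],**k)
    return q
def rel(q):
    a,M=fk(q,S,P);b=a-TAB;return (np.array([b@EX,b@EY,a[2]])*1e3).round(0)
E
python3 - <<'E'
from sim import *
k=dict(lam=.02,wr=3)
q=np.array(D[8][0])
for r in [(.0203,.0034,.0281,0)]*3: q=row(q,r,**k)
print(*info(q))
for r in [(.01,.002,.014,0)]*8: q=row(q,r,**k)
print(*info(q))
def show(n,q): print(n,rel(q),*info(q)[1:])
q9=np.array(D[8][0]);show('q9',q9)
q=wrow(q9,.01,0,0,4,**k);show('A fwd',q);q=wrow(q,0,0,-.005,36,**k);show('A dn',q)
for n in(4,8,12,16):
    qi=wrow(q9,-.02,0,0,n,**k);show('B in%d'%n,qi)
    q=wrow(qi,.02,0,0,n+2,**k);show('  out',q)
    q=wrow(q,0,0,-.01,17,**k);show('  dn',q)
qc=np.array(D[12][0]);show('cur',qc)
for d in((.01,0,0),(0,.01,0),(0,-.01,0),(0,0,-.02),(.01,0,-.02)):
    q=wrow(qc,*d,12,**k);show('C%s'%(d,),q)
E
```

```text
[0.4872 0.219  0.2681] [-0.69 -0.16  0.1   2.36  0.69  0.21  0.7 ] tilt 44.7 head 0.411
[0.4987 0.256  0.1965] [-1.92 -0.07  1.29  2.45  1.83  0.21 -0.46] tilt 44.6 head 0.410
q9 [-97. -38. 321.] [-0.41 -0.24 -0.11  2.28  0.18  0.32  1.23] tilt 44.8 head 0.411
A fwd [-57. -38. 321.] [-0.4  -0.15 -0.1   2.22  0.19  0.3   1.23] tilt 44.8 head 0.411
A dn [-62. -33. 201.] [-1.85 -0.14  1.29  2.45  1.82  0.21 -0.34] tilt 44.8 head 0.410
B in4 [-147.  -37.  306.] [-0.26 -0.33 -0.24  2.37 -0.01  0.31  1.39] tilt 44.8 head 0.411
  out [-27. -37. 306.] [-0.14 -0.07 -0.35  2.18  0.15  0.24  1.27] tilt 44.8 head 0.411
  dn [-62. -24. 200.] [-1.87 -0.12  1.29  2.45  1.82  0.21 -0.38] tilt 44.7 head 0.409
B in8 [-165.  -34.  275.] [-0.22 -0.33 -0.29  2.45 -0.03  0.23  1.39] tilt 44.8 head 0.411
  out [ 27. -31. 293.] [-1.6  -0.02  1.12  2.16  0.28  0.21  1.17] tilt 44.7 head 0.411
  dn [-57. -24. 205.] [-1.87 -0.13  1.28  2.43  1.74  0.22 -0.29] tilt 44.7 head 0.409
B in12 [-166.  -28.  273.] [-0.17 -0.33 -0.35  2.45 -0.06  0.23  1.41] tilt 44.7 head 0.411
  out [107. -24. 294.] [-1.04  0.18  0.6
[... 276 characters left out ...]
0.1   0.27  1.5 ] tilt 44.5 head 0.410
  dn [223. -12. 202.] [-0.89  0.5   0.54  1.81 -1.04  0.21  2.35] tilt 44.0 head 0.410
cur [-56. -13. 202.] [-1.89 -0.06  1.29  2.4   1.43  0.21 -0.06] tilt 42.3 head 0.361
C(0.01, 0, 0) [ 14.  -8. 257.] [-1.43  0.05  0.89  2.19  0.46  0.21  0.91] tilt 42.3 head 0.359
C(0, 0.01, 0) [-56. 107. 202.] [-1.98  0.13  1.16  2.33  1.15  0.23 -0.06] tilt 42.3 head 0.361
C(0, -0.01, 0) [ -65. -131.  210.] [-1.67 -0.26  1.29  2.39  1.27  0.21  0.4 ] tilt 42.3 head 0.361
C(0, 0, -0.02) [-76.  10. 183.] [-1.95 -0.01  1.29  2.45  1.63  0.21 -0.33] tilt 42.1 head 0.357
C(0.01, 0, -0.02) [-74.  -1. 185.] [-1.92 -0.03  1.29  2.45  1.65  0.21 -0.31] tilt 42.3 head 0.357
```

```bash
nproc; cat > srch.py <<'E'
from sim import *
import multiprocessing as mp, sys
k=dict(lam=.02,wr=3,it=4)
GOAL=np.array([-.056,-.012,.153])
def go(q,w,st=.03):
    for _ in range(30):
        a,M=fk(q,S,P);b=a-TAB;c=np.array([b@EX,b@EY,a[2]]);d=w-c;n=np.linalg.norm(d)
        if n<.002: break
        d=d*min(1,st/n);r=M.inv().apply(EX*d[0]+EY*d[1]+np.array([0,0,d[2]]));qn=row(q,np.r_[r,0],**k)
        if np.linalg.norm(fk(qn,S,P)[0]-a)<.0008 and np.abs(qn-q).max()<.01: break
        q=qn
    return q
def trial(seed):
    g=np.random.default_rng(seed);q=np.array(D[12][0]);W=[]
    for _ in range(g.integers(1,4)): W.append([g.uniform(-.2,-.05),g.uniform(-.2,.25),g.uniform(.13,.5)])
    for w in W+[GOAL]: q=go(q,np.array(w))
    a,M=fk(q,S,P);b=a-TAB;c=np.array([b@EX,b@EY,a[2]]);z=M.as_matrix()[:,2]
    return np.linalg.norm(c-GOAL),np.round(W,3).tolist(),q.round(2).tolist(),round(np.degrees(np.arccos(-z[2])),1),round(float(np.arctan2(z[1],z[0])),3)
if __name__=="__main__":
    with mp.Pool() as p: o=p.map(trial,range(int(sys.argv[1])),chunksize=2)
    for r in sorted(o,key=lambda r:r[0])[:8]: print(*r)
E
time timeout 400 env OMP_NUM_THREADS=1 python3 srch.py 80
```

```text
4
2.5148570724394954e-07 [[-0.161, -0.017, 0.489], [-0.176, 0.186, 0.19], [-0.149, 0.105, 0.358]] [-0.27, 0.15, -0.39, 2.36, 1.75, 0.25, -0.45] 40.4 0.336
3.52562465821233e-07 [[-0.157, 0.071, 0.418], [-0.093, 0.212, 0.448]] [-0.16, 0.16, -0.5, 2.38, 1.97, 0.28, -0.63] 42.3 0.36
4.4799061310888924e-07 [[-0.114, 0.034, 0.132], [-0.117, 0.236, 0.277], [-0.198, -0.09, 0.48]] [0.02, 0.18, -0.68, 2.35, 1.74, 0.28, -0.39] 40.3 0.362
5.178766541532551e-07 [[-0.169, 0.173, 0.185], [-0.123, -0.139, 0.385], [-0.074, -0.009, 0.484]] [0.12, 0.21, -0.81, 2.37, 1.87, 0.34, -0.51] 42.1 0.358
5.981297977891971e-07 [[-0.096, -0.167, 0.361], [-0.129, 0.182, 0.168], [-0.134, 0.007, 0.466]] [-0.08, 0.17, -0.6, 2.37, 1.85, 0.31, -0.52] 41.7 0.338
7.025090290617449e-07 [[-0.176, 0.051, 0.266], [-0.168, -0.026, 0.288], [-0.108, 0.131, 0.136]] [0.45, 0.35, -1.21, 2.36, 1.8, 0.51, -0.37] 42.2 0.361
1.0056327871157142e-06 [[-0.075, 0.047, 0.49], [-0.164, 0.091, 0.154], [-0.117, -0.019, 0.228]] [-0.24, 0.15, -0.42, 2.38, 1.92, 0.27, -0.6] 41.8 0.348
1.0485334206062694e-06 [[-0.057, -0.135, 0.481], [-0.153, -0.01, 0.436]] [-0.47, 0.14, -0.2, 2.37, 1.75, 0.26, -0.47] 40.7 0.306
real	0m6.277s
user	0m23.129s
sys	0m0.105s
```

```bash
cat > plan.py <<'E'
from srch import *
from workcell import get_state
def plan(W,st=.03):
    s=get_state();q=np.array(s['qpos']);print(s['time'],rel(q),*info(q)[1:])
    for w in W:
        for _ in range(30):
            a,M=fk(q,S,P);b=a-TAB;c=np.array([b@EX,b@EY,a[2]]);d=np.array(w)-c;n=np.linalg.norm(d)
            if n<.003: break
            d=d*min(1,st/n);r=M.inv().apply(EX*d[0]+EY*d[1]+np.array([0,0,d[2]])).round(3);print('%g %g %g 0;'%tuple(r),end='')
            q=row(q,np.r_[r,0],**k)
        print('\n ->',rel(q),*info(q)[1:])
E
python3 -c "
from plan import *
plan([(-.157,.071,.418),(-.093,.212,.448),GOAL],.035)"
```

```text
16.15 [-64. -12. 194.] [-1.9  -0.06  1.29  2.42  1.5   0.21 -0.13] tilt 42.1 head 0.359
-0.01 0.012 -0.031 0;-0.01 0.012 -0.031 0;-0.01 0.012 -0.031 0;-0.01 0.011 -0.031 0;-0.01 0.011 -0.031 0;-0.011 0.012 -0.031 0;-0.01 0.011 -0.032 0;-0.002 0.001 -0.019 0;0.004 -0.004 -0.006 0;0.004 -0.004 -0.006 0;0.004 -0.004 -0.006 0;0.003 -0.005 -0.006 0;0.004 -0.004 -0.006 0;0.004 -0.004 -0.006 0;0.004 -0.004 -0.006 0;0.004 -0.004 -0.006 0;0.004 -0.004 -0.005 0;0.004 -0.004 -0.006 0;0.003 -0.004 -0.006 0;0.004 -0.004 -0.005 0;0.004 -0.004 -0.006 0;0.004 -0.004 -0.006 0;0.003 -0.004 -0.006 0;0.004 -0.004 -0.005 0;0.004 -0.004 -0.005 0;0.003 -0.003 -0.006 0;0.004 -0.004 -0.005 0;0.003 -0.004 -0.005 0;0.004 -0.003 -0.005 0;0.003 -0.004 -0.005 0;
 -> [-151.   74.  416.] [-0.72 -0.33 -0.21  2.09  0.45  0.78  0.71] tilt 41.9 head 0.354
-0.013 0.032 0.003 0;-0.013 0.032 0.003 0;-0.013 0.032 0.003 0;-0.013 0.032 0.004 0;-0.005 0.013 0.001 0;
 -> [-93. 212. 448.] [-0.74 -0.08 -0.42  1.84  0.61  0.93  0.45] tilt 41.9 head 0.354
0.015 -0.022 0.023 0;0.015 -0.022 0.023 0;0.015 -0.022 0.023 0;0.015 -0.022 0.023 0;0.015 -0.022 0.023 0;0.015 -0.022 0.023 0;0.015 -0.021 0.023 0;0.015 -0.022 0.023 0;0.014 -0.021 0.024 0;0.015 -0.021 0.024 0;0.019 -0.016 0.025 0;0.011 -0.005 0.011 0;
 -> [-56. -12. 153.] [-0.32  0.15 -0.33  2.38  1.95  0.25 -0.63] tilt 41.8 head 0.353
```

Do the first leg, then re-plan from the real state.

```bash
python3 -m handwheel '-.01 .012 -.031 0;-.01 .012 -.031 0;-.01 .012 -.031 0;-.01 .011 -.031 0;-.01 .011 -.031 0' >/dev/null
python3 -m handwheel '-.01 .012 -.031 0;-.01 .012 -.031 0;-.002 .001 -.019 0;0 0 0 0' | head -4
python3 -c "
from plan import *
plan([(-.145,.08,.42),(-.093,.212,.448),GOAL],.035)"
```

```text
time: 17.05
position: [0.4019, 0.2764, 0.3991]
eef_rot: [-0.354, 2.38, 0.186]
force: [0.3, -0.4, -0.6]
17.05 [-148.   57.  399.] [-0.83 -0.33 -0.1   2.15  0.53  0.75  0.65] tilt 42.6 head 0.347
-0.015 0.024 -0.014 0;
 -> [-145.   80.  420.] [-0.84 -0.31 -0.14  2.09  0.53  0.81  0.62] tilt 42.6 head 0.347
-0.012 0.033 0.003 0;-0.012 0.033 0.003 0;-0.011 0.033 0.003 0;-0.012 0.033 0.004 0;-0.001 0.003 0 0;
 -> [-93. 212. 448.] [-0.86 -0.09 -0.32  1.85  0.64  0.93  0.41] tilt 42.6 head 0.347
0.015 -0.022 0.023 0;0.015 -0.022 0.023 0;0.015 -0.022 0.023 0;0.015 -0.022 0.023 0;0.015 -0.022 0.023 0;0.015 -0.022 0.023 0;0.015 -0.022 0.023 0;0.015 -0.022 0.023 0;0.015 -0.021 0.024 0;0.015 -0.02 0.024 0;0.018 -0.017 0.025 0;0.011 -0.007 0.011 0;
 -> [-56. -12. 153.] [-0.36  0.15 -0.3   2.39  2.01  0.26 -0.71] tilt 42.5 head 0.346
```

```bash
python3 -m handwheel '-.015 .024 -.014 0;-.012 .033 .003 0;-.012 .033 .003 0;-.012 .033 .003 0;-.012 .033 .003 0' >/dev/null
python3 -m handwheel '.015 -.022 .023 0;.015 -.022 .023 0;.015 -.022 .023 0;.015 -.022 .023 0;.015 -.022 .023 0' | head -4
python3 -c "
from plan import *
plan([GOAL],.03)"
```

```text
time: 18.05
position: [0.4476, 0.3465, 0.3054]
eef_rot: [-0.367, 2.382, 0.189]
force: [1.7, 0.3, 0.5]
18.05 [-80. 106. 305.] [-0.77 -0.09 -0.19  2.18  0.79  0.55  0.33] tilt 42.4 head 0.357
0.012 -0.019 0.02 0;0.012 -0.019 0.02 0;0.012 -0.019 0.02 0;0.012 -0.019 0.02 0;0.012 -0.019 0.02 0;0.013 -0.017 0.021 0;0.015 -0.014 0.019 0;0.004 -0.003 0.004 0;
 -> [-56. -12. 154.] [-0.27  0.15 -0.38  2.39  1.99  0.26 -0.66] tilt 42.3 head 0.356
```

```bash
python3 -m handwheel '.012 -.019 .02 0;.012 -.019 .02 0;.012 -.019 .02 0;.012 -.019 .02 0' | head -4
python3 -c "
from plan import *
plan([GOAL],.02)"
```

```text
time: 18.45
position: [0.4876, 0.2836, 0.2117]
eef_rot: [-0.368, 2.383, 0.19]
force: [1.5, -0.8, 0.3]
18.45 [-65.  33. 212.] [-0.66  0.02 -0.11  2.34  1.26  0.29 -0.03] tilt 42.4 head 0.358
0.008 -0.013 0.013 0;0.008 -0.012 0.013 0;0.008 -0.012 0.013 0;0.007 -0.01 0.011 0;
 -> [-56. -12. 153.] [-0.46  0.14 -0.18  2.4   2.06  0.23 -0.75] tilt 42.4 head 0.358
```

```bash
python3 -m handwheel '.008 -.013 .013 0;.008 -.012 .013 0;.008 -.012 .013 0;.007 -.01 .011 0;0 0 0 0'
python3 -c "
from plan import *
plan([GOAL],.02)
import cv2
from workcell import *
for n in ('side','wrist'):cv2.imwrite(f'pics/{n}4.png',grab_frame(n)[:,:,::-1])
a=cv2.imread('pics/side4.png')[150:270,280:420];b=cv2.imread('pics/wrist4.png')
cv2.imwrite('pics/m4.png',np.hstack([cv2.resize(a,(400,343),interpolation=cv2.INTER_CUBIC),cv2.copyMakeBorder(cv2.resize(b,(400,300)),0,43,0,0,cv2.BORDER_CONSTANT)]))"
```

```text
time: 18.95
position: [0.511, 0.2441, 0.1524]
eef_rot: [-0.367, 2.386, 0.186]
force: [-1.0, 0.3, -0.3]
finger_gap: 0.0007
gripper_force: 0.0
18.95 [-57. -12. 152.] [-0.5   0.13 -0.13  2.4   2.05  0.23 -0.74] tilt 42.2 head 0.354

 -> [-57. -12. 152.] [-0.5   0.13 -0.13  2.4   2.05  0.23 -0.74] tilt 42.2 head 0.354
```

View pics/m4.png

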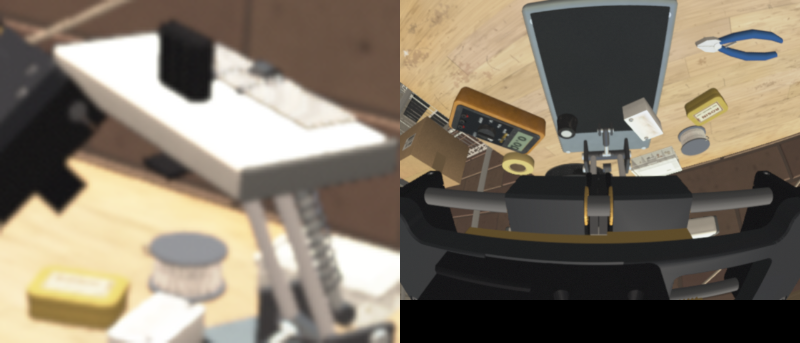

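The fingertips sit below and in front of the paddle (side view crop: paddle at (168,165), tips near (75,195)). Next I'll slide in under the lip and watch the force.

```bash
python3 -m handwheel '-.0084 0 .0076 0;-.0084 0 .0076 0;0 0 0 0'
python3 -m handwheel '-.0042 0 .0038 0;-.0042 0 .0038 0;0 0 0 0'
python3 -c "
from plan import *
plan([])"
```

```text
time: 19.35
position: [0.5364, 0.2536, 0.1572]
eef_rot: [-0.363, 2.378, 0.191]
force: [-1.1, -0.1, -0.2]
finger_gap: 0.0004
gripper_force: 0.0
time: 19.65
position: [0.5458, 0.2558, 0.1561]
eef_rot: [-0.363, 2.381, 0.189]
force: [0.5, 1.0, 0.0]
finger_gap: 0.0005
gripper_force: 0.0
19.65 [-21. -13. 156.] [-0.44  0.18 -0.18  2.33  2.01  0.22 -0.67] tilt 42.5 head 0.355
```

```bash
python3 -m handwheel '.0002 0 -.0028 0;0 0 0 0' | sed -n 2,4p
for i in 1; do python3 -m handwheel '-.0013 0 -.0015 0;0 0 0 0' | sed -n 2,4p; done
python3 -m handwheel '-.0013 0 -.0015 0;0 0 0 0' | sed -n 2,4p
python3 -m handwheel '-.0013 0 -.0015 0;0 0 0 0' | sed -n 2,4p
```

```text
position: [0.5426, 0.2548, 0.1577]
eef_rot: [-0.364, 2.381, 0.189]
force: [-0.3, -0.3, 0.6]
position: [0.5429, 0.255, 0.1601]
eef_rot: [-0.364, 2.381, 0.19]
force: [0.4, 1.0, -0.1]
position: [0.543, 0.2549, 0.162]
eef_rot: [-0.364, 2.381, 0.19]
force: [0.5, -0.0, 0.4]
position: [0.543, 0.2548, 0.164]
eef_rot: [-0.364, 2.381, 0.19]
force: [0.0, 0.1, 0.0]
```

```bash
python3 -m handwheel '-.0013 0 -.0015 0;0 0 0 0' | sed -n 2,4p
python3 -m handwheel '-.0013 0 -.0015 0;0 0 0 0' | sed -n 2,4p
```

```text
position: [0.543, 0.2548, 0.1659]
eef_rot: [-0.364, 2.381, 0.19]
force: [-0.2, 0.8, 0.8]
position: [0.543, 0.2547, 0.1679]
eef_rot: [-0.364, 2.381, 0.19]
force: [0.2, 0.2, 0.2]
```

```bash
python3 -m handwheel '-.0007 0 -.0007 0;0 0 0 0' | sed -n 2,4p
```

```text
position: [0.543, 0.2546, 0.1687]
eef_rot: [-0.364, 2.381, 0.189]
force: [0.0, -0.1, 0.4]
```

```bash
python3 -c "
import cv2
from h import *
c=[]
for n,(y,x) in (('side',(170,300)),('scene',(170,280))):
    im=grab_frame(n)[:,:,::-1];cv2.imwrite(f'pics/{n}5.png',im)
    s=get_state();M=R.from_rotvec(s['eef_rot']);t=s['position']
    print(n,proj(n,np.array([t,t+M.apply([-.0095,0,0]),t+M.apply([.0095,0,0])])).round(1).tolist())
    c.append(cv2.resize(im[y:y+90,x:x+100] if n=='side' else im[220:310,270:370],(400,360),interpolation=cv2.INTER_CUBIC))
cv2.imwrite('pics/m5.png',np.hstack(c))"
```

```text
side [[334.4, 212.5], [338.8, 207.9], [329.9, 217.2]]
scene [[358.7, 221.2], [362.5, 214.7], [354.8, 227.7]]
```

View pics/m5.png

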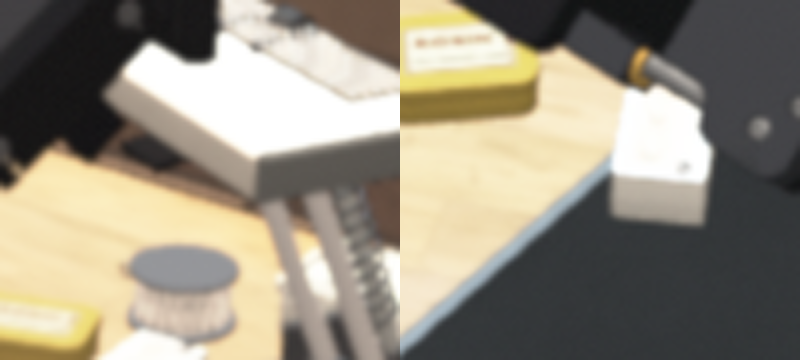

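The side crop shows a dark patch at (150,152), where the paddle was before, and the fingers may be overlapping it. I'll compare pixel values with the earlier frames instead of viewing another picture.

```bash
python3 -c "
import cv2,numpy as np
A=[cv2.imread(f'pics/side{i}.png',0) for i in (2,4,5)]
for y in range(196,224,1):
    print(y,' | '.join(' '.join('%2d'%(v//10) for v in a[y,316:350]) for a in A))"
```

```text
196  8  8  8  8  8  7  7  7  7  8  8  9 11 12 13 14 14 14 15 14 15 15 15 15 16 18 21 23 24 25 25 25 25 25 |  8  8  8  8  8  8  8  8  8  8  9 10 11 13 14 15 15 15 15 15 15 16 16 16 17 19 22 24 25 25 25 25 25 25 |  2  2  2  2  2  2  2  2  2  2  3  6  9 12 14 14 15 15 15 15 15 15 16 16 17 19 22 24 25 25 25 25 25 25
197  8  8  8  8  8  7  7  7  8  8  8  8  9 10 12 13 14 14 14 14 14 14 15 15 15 16 17 20 22 24 25 25 25 25 |  8  8  8  8  8  8  8  8  8  8  8  8  9 11 12 13 14 15 15 15 15 15 15 16 16 17 18 21 23 24 25 25 25 25 |  2  2  2  2  2  2  2  2  2  2  2  3  6  9 12 13 14 15 15 15 15 15 15 16 16 16 18 20 23 24 25 25 25 25
198  8  8  8  8  7  7  7  7  8  8  8  8  8  8 10 11 12 13 14 14 14 14 14 15 15 15 16 16 18 21 23 24 25 25 |  8  8  8  8  8  8  8  8  8  8  8  8  8  9 10 11 13 14 15 15 15 15 15 15 16 16 16 17 19 22 24 25 25 25 |  2  2  2  2  2  2  2  2  2  2  2  2  3  6  9 11 13 14 14 15 15 15 15 15 15 16 16 17 19 22 23 24 25 25
199  8  8  8  8  7  7  7  7  8  8  8  8  8  8  8  9 10 12 13 14 14 14 14 15 15 15 15 15 16 17 19 22 24 25 |  8  8  8  8  8  8  8  8  8  8  8  8  8  8  9  9 11
[... 6991 characters left out ...]
 23 23 23 23 23 23 23 23 23 23 23 23 23 23 23 23 23 22 22 22 22 22 22 22
222 22 22 23 23 23 23 23 23 23 23 23 23 23 22 22 22 22 22 22 22 22 22 22 22 22 22 22 22 22 22 22 22 22 22 | 23 23 23 23 23 23 23 23 23 23 23 23 23 23 23 23 23 23 23 23 23 23 23 23 23 23 23 23 23 23 23 22 22 22 | 23 23 23 23 23 23 23 23 23 23 23 23 23 23 23 23 23 23 23 23 23 23 23 23 23 23 23 23 23 23 22 22 22 22
223 22 22 22 22 22 22 23 22 22 23 22 22 22 22 22 22 22 22 22 22 22 22 22 22 22 22 22 22 22 22 22 22 22 22 | 23 23 23 23 23 23 23 23 23 23 23 23 23 23 23 23 23 23 23 23 23 23 23 23 23 23 23 23 23 23 23 23 23 23 | 22 23 23 23 23 23 23 23 23 23 23 23 23 23 23 23 23 23 23 23 23 23 23 23 23 23 23 23 23 23 23 23 23 22
```

```bash
python3 -c "
from h import *
s=get_state();M=R.from_rotvec(s['eef_rot']);t=s['position'];print(s['time'],t,s['finger_gap'])
for n,d in (('tcp',(0,0,0)),('Z-10',(0,0,-.01)),('Y-15',(0,-.015,0)),('Y+15',(0,.015,0)),('X-9.5',(-.0095,0,0)),('X-9.5Y-15',(-.0095,-.015,0)),('X9.5Y-15',(.0095,-.015,0)),('Y+15X9.5',(.0095,.015,0)),('Y+15X-9.5',(-.0095,.015,0))):
    print(n,proj('side',t+M.apply(d))[0].round(1))
t4=np.array([.511,.2441,.1524]);print('img4 tcp',proj('side',t4))
for p in([.546,.258,.172],[.5383,.2667,.188],[.535,.266,.188]):print(proj('side',np.array(p)))
"
python3 -c "
import cv2
a=cv2.imread('pics/side4.png',0)
for y in range(204,236,2): print(y,' '.join('%2d'%(v//10) for v in a[y,290:330]))"
```

```text
21.15 [0.54288203 0.25454404 0.16857375] 0.00027563181365971114
tcp [334.3 212.6]
Z-10 [330.5 208.7]
Y-15 [338.9 216.6]
Y+15 [329.9 208.7]
X-9.5 [338.8 208. ]
X-9.5Y-15 [343.4 211.9]
X9.5Y-15 [334.4 221.3]
Y+15X9.5 [325.6 213.3]
Y+15X-9.5 [334.3 204.2]
img4 tcp [[313.60332053 226.02529843]]
[[336.1539331  209.52778411]]
[[330.56026045 197.49868211]]
[[328.43086807 197.71675142]]
204  2  2  2  2  2  2  2  2  2  2  2  2  2  4  7  9 11 13 13 12 12 11 11 10  9  8  8  8  8  8  8  8  8  8  8  8  8  8  8  8
206  2  2  2  2  2  2  2  2  2  2  2  2  5 11 17 19 19 19 18 17 15 14 14 14 13 13 12 11 11 10  9  8  8  8  8  7  8  8  8  7
208  2  2  2  2  2  2  2  2  2  2  2  2  4  8 14 19 21 22 22 22 22 21 21 19 17 16 15 14 13 13 13 13 12 12 11 10  9  9  8  7
210  2  2  2  2  2  2  2  2  2  2  2  2  1  2  4  9 14 19 21 22 22 22 22 22 22 22 22 21 21 19 17 16 15 14 13 13 13 13 12 12
212  2  2  2  2  2  2  2  2  2  2  2  2  2  2  2  2  4  8 13 18 21 22 23 23 23 23 23 23 23 22 22 22 22 21 21 20 19 17 16 15
214  2  2  2  2  2  2  2  2  2  2  1  2  2  2  2  2  2  2  5 10 16 21 23 23 23 23 23 23 23 23 23 2
[... 565 characters left out ...]
21 22 23 23 23 23 23 22 22 22 22 22 22 22 22 22 23 23 23 23 23 23 23 23 23 23 23
226 22 23 23 23 23 23 23 23 22 22 22 22 22 22 22 22 22 23 23 23 23 23 23 23 22 22 22 22 22 22 22 22 22 22 22 22 23 23 23 23
228 22 22 22 22 23 23 23 23 23 23 23 23 22 22 22 22 22 22 22 22 22 22 22 23 23 23 22 22 22 22 22 22 22 22 22 22 22 22 22 22
230 22 22 22 22 22 22 22 22 22 23 23 23 23 23 22 22 22 22 22 22 22 22 22 22 22 22 22 22 22 22 22 22 22 22 23 23 23 22 22 22
232 23 22 22 22 22 22 22 22 22 22 22 22 23 23 23 23 23 23 22 22 22 22 22 22 22 22 22 22 22 22 22 22 22 22 22 23 23 23 23 23
234 22 23 23 23 23 23 23 23 23 23 22 22 22 22 22 23 23 23 23 23 23 23 23 23 22 22 22 22 22 22 22 22 22 22 22 22 22 22 22 22
```

```bash
python3 -c "
from h import *
import cv2
t3=np.array([.4927,.2125,.2733]);print('img3',proj('side',t3),proj('side',t3-.0187*np.array([.654,.276,-.704])))
M=R.from_rotvec([1.779,2.583,.017]);t=np.array([.563,.2769,.3304])
for y in(-.035,.035):
  for z in(0,-.0187,-.03): print('img2',y,z,proj('side',t+M.apply([0,y,z])).round(1))
a=cv2.imread('pics/side2.png',0)
for y in range(60,136,3): print(y,' '.join('%2d'%(v//10) for v in a[y,300:420:3]))
"
```

```text
img3 [[303.95614538 152.20877023]] [[294.96520948 143.4819098 ]]
img2 -0.035 0 [[328.3 100.9]]
img2 -0.035 -0.0187 [[328.5  86.8]]
img2 -0.035 -0.03 [[328.7  78.1]]
img2 0.035 0 [[371.4  97. ]]
img2 0.035 -0.0187 [[372.1  83.5]]
img2 0.035 -0.03 [[372.6  75.2]]
60 10 10 10 10 10 11 11  9  1  1  2  3 16 19 20 21 21 21 20 18 14 14 12  3  3  3  2 14 20 20 20 15 13 14 14 14 14 13 12 12
63  9 10 10 10 10 10 10  8  1  1  2  2  9 10 11 11 12 13 14 16 17 18 16  2  2  3  4 19 21 21 21 21 21 21 21 21 21 15 12 12
66  9  9  9 10 10 10 10  9  2  1  1  2  8 10 10  9  9 10 10 10 10 10  7  2  2  3  3 14 15 17 18 19 20 20 21 21 21 21 21 20
69  9  7  7  7  7  8  8  8  2  1  1  2  8 10 10  9  9  9  9  9  9  9  5  2  2  3  3 10 10 10 10 10 10 11 12 13 14 15 17 19
72  8  6  7  7  7  7  7  7  2  1  1  2  6  7  8  8  9  9  9  9  9  9  5  2  2  3  3 10 10 10 10 10 10 10 10 10 10 10 10 10
75  8  9  8  8  7  6  6  6  2  1  2  2  6  7  7  7  7  7  7  7  7  7  4  2  2  3  3 10 10 10 10 10 10 10 10 10 10 10 10 10
78  7  8  9 10  7  9  9  7  1  1  1  2  6  6  6  7  7  7  7  7  7  7  4  2  2  3  4  8  8  8  8  8  
[... 1671 characters left out ...]
 7  7  7  7  7  7  7  7  7  7  7  7  9 14 14 10  8  7  7  7  7  7  7  7  7  7  7
123  8  9 10 11 11 11  9  8  7  7  7  7  7  7  7  7  7  7  7  7  7  7  7  8 12 14 11  8  7  7  7  7  7  7  7  7  7  7  7  7
126  8  8  8  8  8  8  9 10 11 12 10  9  8  7  7  7  7  7  7  7  7  8 12 14 11  8  7  7  7  7  7  7  7  7  7  7  7  7  7  7
129  8  8  8  8  8  8  8  8  8  8  8  9 11 11 11 10  9  8  7  8 12 14 11  8  7  7  7  7  7  7  7  7  7  7  7  7  7  7  7  7
132  8  8  8  8  8  8  8  7  8  8  8  8  8  8  8  8  9 11 14 14 12 10  7  7  7  7  7  7  7  7  7  7  7  7  7  7  7  7  7  7
135  8  8  8  8  8  8  8  8  8  8  8  8  8  8  7  9 13 14 11  8  8 10  8  9 11 10  8  7  7  7  7  7  7  7  7  7  7  7  7  7
```

The fingertips appear about 20 mm behind the reported TCP in all three side frames, with or without tilt. I'll use that offset and plan a path down first and then in.

```bash
python3 -c "
from plan import *
plan([(-.030,-.012,.135),(-.010,-.012,.141),(-.010,-.012,.160)],.01)"
```

```text
21.15 [-24. -13. 169.] [-0.36  0.16 -0.26  2.32  1.84  0.22 -0.5 ] tilt 42.5 head 0.355
0.008 -0 0.006 0;0.008 -0 0.006 0;0.008 -0 0.006 0;0.003 -0 0.003 0;
 -> [-30. -12. 135.] [-0.28  0.23 -0.37  2.35  2.13  0.3  -0.78] tilt 42.5 head 0.355
-0.009 0.001 0.004 0;-0.009 0 0.004 0;
 -> [-11. -12. 141.] [-0.31  0.24 -0.33  2.31  2.07  0.27 -0.71] tilt 42.5 head 0.355
-0.007 0 -0.007 0;-0.006 0.001 -0.006 0;
 -> [-10. -12. 159.] [-0.36  0.2  -0.26  2.3   1.91  0.23 -0.57] tilt 42.5 head 0.355
```

```bash
python3 -m handwheel '.008 0 .006 0;.008 0 .006 0;.008 0 .006 0;.003 0 .003 0;0 0 0 0' | sed -n 2,4p
python3 -m handwheel '-.0045 0 .002 0;-.0045 0 .002 0;0 0 0 0' | sed -n 2,4p
python3 -m handwheel '-.0045 0 .002 0;-.0045 0 .002 0;0 0 0 0' | sed -n 2,4p
python3 -c "
from plan import *
plan([])"
```

```text
position: [0.5368, 0.2537, 0.1341]
eef_rot: [-0.364, 2.383, 0.189]
force: [-0.8, -0.8, 0.1]
position: [0.5474, 0.2573, 0.1394]
eef_rot: [-0.363, 2.379, 0.19]
force: [-0.9, 0.0, -0.5]
position: [0.5553, 0.2598, 0.1414]
eef_rot: [-0.364, 2.381, 0.19]
force: [-0.7, -0.6, -0.7]
22.25 [-10. -13. 141.] [-0.3   0.24 -0.33  2.31  2.07  0.27 -0.71] tilt 42.5 head 0.356
```

Now up in small steps, watching the force.

```bash
python3 -m handwheel '-.0013 0 -.0015 0;0 0 0 0' | sed -n 2,4p
python3 -m handwheel '-.0013 0 -.0015 0;0 0 0 0' | sed -n 2,4p
python3 -m handwheel '-.0013 0 -.0015 0;0 0 0 0' | sed -n 2,4p
python3 -m handwheel '-.0007 0 -.0007 0;0 0 0 0' | sed -n 2,4p
```

```text
position: [0.5545, 0.2593, 0.1429]
eef_rot: [-0.364, 2.382, 0.189]
force: [0.7, 0.2, -0.9]
position: [0.5539, 0.259, 0.1443]
eef_rot: [-0.365, 2.383, 0.189]
force: [-1.3, 0.3, -4.1]
position: [0.5537, 0.259, 0.1462]
eef_rot: [-0.365, 2.383, 0.19]
force: [-4.5, -1.8, -2.6]
position: [0.5538, 0.2591, 0.1474]
eef_rot: [-0.365, 2.383, 0.19]
force: [-6.3, -2.6, -2.5]
```

```bash
python3 -m handwheel '.0035 0 .0038 0;0 0 0 0' | sed -n 2,4p
python3 -m handwheel '-.0037 0 .0034 0;0 0 0 0;0 0 0 0' | sed -n 2,4p
python3 -m handwheel '-.0014 0 -.0014 0;0 0 0 0' | sed -n 2,4p
python3 -m handwheel '-.0014 0 -.0014 0;0 0 0 0' | sed -n 2,4p
```

```text
position: [0.555, 0.2596, 0.1431]
eef_rot: [-0.364, 2.381, 0.189]
force: [-1.4, -1.2, -2.1]
position: [0.5571, 0.2607, 0.1409]
eef_rot: [-0.366, 2.386, 0.19]
force: [-7.4, -2.5, -3.4]
position: [0.5567, 0.2606, 0.1425]
eef_rot: [-0.367, 2.387, 0.19]
force: [-7.5, -2.6, -4.0]
position: [0.5566, 0.2606, 0.1445]
eef_rot: [-0.367, 2.387, 0.191]
force: [-9.8, -3.7, -0.8]
```

```bash
python3 -m handwheel '.0044 0 -.0041 0;0 0 0 0' | sed -n 2,4p
python3 -m handwheel '.0054 0 .0059 0;0 0 0 0' | sed -n 2,4p
python3 -m handwheel '-.0037 0 .0034 0;0 0 0 0' | sed -n 2,4p
python3 -m handwheel '-.003 0 .0027 0;0 0 0 0' | sed -n 2,4p
```

```text
position: [0.5551, 0.2594, 0.1485]
eef_rot: [-0.363, 2.378, 0.189]
force: [0.3, -0.3, -1.0]
position: [0.5553, 0.2597, 0.1398]
eef_rot: [-0.363, 2.379, 0.189]
force: [0.3, 0.2, 1.0]
position: [0.5604, 0.2613, 0.1402]
eef_rot: [-0.363, 2.379, 0.189]
force: [-0.1, -0.0, 0.4]
position: [0.5634, 0.2624, 0.1395]
eef_rot: [-0.363, 2.38, 0.189]
force: [0.2, -0.4, 0.1]
```

```bash
python3 -c "
from h import *
import cv2
im=grab_frame('side')[:,:,::-1];cv2.imwrite('pics/side6.png',im)
A=[cv2.imread(f'pics/side{i}.png',0) for i in (5,6)]
for y in range(196,226): print(y,' | '.join(' '.join('%2d'%(v//10) for v in a[y,314:352]) for a in A))"
```

```text
196  2  2  2  2  2  2  2  2  2  2  2  2  3  6  9 12 14 14 15 15 15 15 15 15 16 16 17 19 22 24 25 25 25 25 25 25 25 25 |  6  6  6  6  6  6  6  6  5  4  4  3  3  3  3  3  3  3  2  2  2  2  2  2  2  2  2  2  2  2  3  4  4  4  5  6  6  5
197  2  2  2  2  2  2  2  2  2  2  2  2  2  3  6  9 12 13 14 15 15 15 15 15 15 16 16 16 18 20 23 24 25 25 25 25 25 25 |  6  6  6  6  6  6  6  5  4  4  3  3  3  3  3  3  3  2  2  2  2  2  2  2  2  2  2  2  2  2  2  2  2  3  5  8 10  9
198  2  2  2  2  2  2  2  2  2  2  2  2  2  2  3  6  9 11 13 14 14 15 15 15 15 15 15 16 16 17 19 22 23 24 25 25 25 25 |  6  6  6  6  6  6  5  4  4  3  3  3  3  3  3  3  2  2  2  2  2  2  2  2  2  2  2  2  2  2  2  2  2  2  4  8 11 13
199  2  2  2  2  2  2  2  2  2  2  1  2  2  2  2  3  5  8 10 12 13 14 15 15 15 15 15 15 16 16 17 18 20 22 24 25 25 25 |  6  6  6  6  6  5  4  4  3  3  3  3  3  3  3  2  2  2  2  2  2  2  2  2  2  2  2  2  2  2  2  2  2  2  3  6 11 16
200  2  2  2  2  2  2  2  2  2  2  2  1  1  2  2  2  3  6  8 10 11 13 14 15 15 15 15 15 15 16 16 16 17 19 21 23 24 25 |  6  6  6  6  5  4  4  3  3  3  3  3  3  3  2
[... 5219 characters left out ...]
23 22 22 22 23 23 23 23 23 23 23 23 23 23 23 23 23 23 23 23 23 23 23 23 23 23 23 23 23 23 23 23 23 23 23 23 22 22 22 |  4  4  3  3  2  2  2  2  2  2  2  2  2  5  9 12 13 10  6  3  2  3  6 12 17 21 22 23 23 23 23 23 23 23 23 23 23 22
224 22 22 22 22 22 22 23 23 23 23 23 23 23 23 23 23 23 23 23 23 23 23 23 23 23 23 23 23 23 23 23 23 23 23 23 23 23 23 |  6  6  5  3  2  2  2  2  2  2  2  2  5  9 14 18 19 16 11  6  4  6 11 17 21 22 23 23 23 23 23 23 23 23 23 23 23 23
225 22 22 22 22 22 22 22 22 22 23 23 23 23 23 23 23 23 23 23 23 23 23 23 23 23 23 23 23 23 23 23 23 23 23 23 23 23 23 |  6  6  6  4  3  2  2  2  2  2  2  5  9 14 19 22 22 21 17 11  8 11 17 21 22 23 23 23 23 23 23 23 23 23 23 23 23 23
```

The paddle's dark pixels at about (343–345, 208–211) have gone bright, so it may already have flipped. I'll back out and check.

```bash
python3 -m handwheel '.0034 0 .0037 0;.0085 0 -.0045 0;.0085 0 -.0045 0;.0085 0 -.0045 0;.0085 0 -.0045 0' | sed -n 2,4p
python3 -m handwheel '.0085 0 -.0045 0;.0085 0 -.0045 0;0 0 0 0' | sed -n 2,4p
python3 -c "
from plan import *
plan([])
from h import *
import cv2
im=grab_frame('side')[:,:,::-1];cv2.imwrite('pics/side7.png',im)
A=[cv2.imread(f'pics/side{i}.png',0) for i in (4,7)]
for y in range(198,216): print(y,' | '.join(' '.join('%2d'%(v//10) for v in a[y,322:352]) for a in A))
sc=lambda a:cv2.resize(a[180:240,300:370],(400,343),interpolation=cv2.INTER_CUBIC)
cv2.imwrite('pics/m7.png',np.hstack([sc(cv2.imread('pics/side4.png')),sc(im)]))"
```

```text
position: [0.5258, 0.2506, 0.124]
eef_rot: [-0.365, 2.381, 0.189]
force: [0.3, -0.6, 0.7]
position: [0.5075, 0.2448, 0.1186]
eef_rot: [-0.366, 2.383, 0.189]
force: [1.3, 0.2, -0.3]
25.6 [-60. -10. 119.] [-0.22  0.24 -0.47  2.42  2.21  0.36 -0.89] tilt 42.4 head 0.356
198  8  8  8  8  8  8  8  9 10 11 13 14 15 15 15 15 15 15 16 16 16 17 19 22 24 25 25 25 25 25 |  8  8  8  8  8  8  8  9 10 11 13 14 15 15 15 15 15 16 16 16 16 17 19 22 24 25 25 25 25 25
199  8  8  8  8  8  8  8  8  9  9 11 12 13 14 15 15 15 15 15 16 16 16 17 18 20 22 24 25 25 25 |  8  8  8  8  8  8  8  8  7  8 10 12 13 14 15 15 15 15 16 16 16 16 17 18 20 23 24 25 25 25
200  8  8  8  8  8  8  8  8  8  8  9 10 11 13 14 15 15 15 15 15 15 16 16 16 17 19 21 23 24 25 |  8  8  8  8  8  8  8  7  6  5  7  9 11 13 14 15 15 15 15 15 16 16 16 17 17 19 21 23 25 25
201  8  8  8  8  8  8  8  8  8  8  8  8  9 11 12 14 15 15 15 15 15 16 16 16 16 17 18 20 22 24 |  8  8  8  8  8  8  8  7  6  4  4  5  8 10 12 14 15 15 15 15 15 16 16 16 16 17 18 20 23 24
202  8  8  8  8  8  8  8  8  8  8  8  8  8  9 10 12 13 14 15 15 15 15 15 16 16 16 16 17 
[... 1815 characters left out ...]
11 10  9  6  5  5  5  5  6  6  7  7  7  8  8  9 10 | 22 22 21 20 19 18 17 15 13 13 13 12 12 12 11 11 10  9  9  8  8  7  7  7  7  8  8  8  9 11
213 22 22 22 22 22 21 21 19 17 16 14 13 13 13 12 11 10  9  9  9  8  8  8  8  7  7  7  7  8  8 | 23 23 22 22 22 21 21 19 18 16 15 13 13 13 13 13 12 11 11 10  9  8  8  8  8  7  7  7  8  8
214 23 23 22 22 22 22 22 22 21 21 19 17 16 15 13 13 12 12 12 12 11 11 10 10  9  8  8  7  7  7 | 23 23 23 23 22 22 22 22 21 21 19 17 16 15 14 13 13 13 12 12 11 11 10 10  9  8  8  7  7  7
215 23 23 23 23 22 22 22 22 22 22 22 21 20 19 17 16 14 13 13 13 12 12 12 12 11 10 10  9  8  8 | 23 23 23 23 23 23 22 22 22 22 22 21 20 19 17 16 15 14 13 13 12 12 12 12 11 10 10  9  8  8
```

View pics/m7.png

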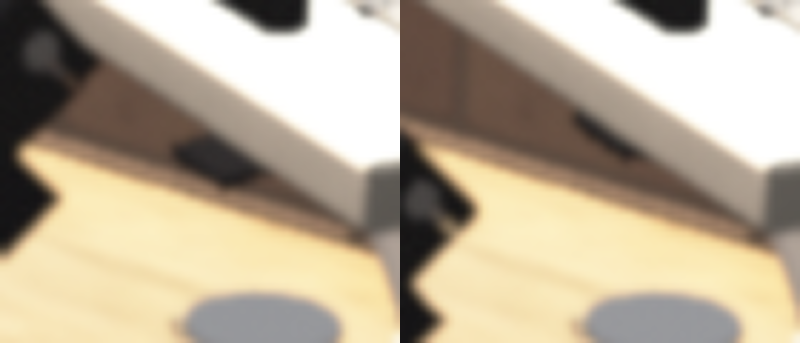

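The left crop (before) shows the paddle hanging near (215,160). In the right crop (after) it's tucked up under the lip near (605,135), about 6 px or 9 mm higher, which matches "on". The bar hasn't moved and the tool is clear of everything.

```bash
python3 -c "
from workcell import *
print(get_state()['force'].round(1),get_state()['time']);print(close_job())"
```

```text
[-1.  -0.  -0.5] 25.65
the job is handed in; nothing more can be done
None
```

The lamp stand is fully open and the switch is flipped up and staying on (both seen in the side camera), with the robot clear of everything; I handed the job in at 25.7 s with the objects left alone, though the switch took some sideways contact of up to about 10 N while I was feeling for it.

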